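# Stow the dosing bottles in the camper pull-out and lock it

### The arm

A 7-joint arm with a two-finger parallel gripper is mounted at the origin on the work surface. World frame = base frame: x ahead of the robot, y to its left, z up, the work surface at z = 0. Lengths are in mm, angles in rad, forces in N, time in s.
With the tool pointing down it reaches from about 425 to 875 mm from the base axis. Payload 4.7 kg.
Tool frame: the origin (TCP) lies at the very end of the fingers, on their centre line; the grasp point (between the pads) lies 19 mm behind it; z points along the fingers, y is the line along which they close (so a half turn about z gives the same grasp; the last joint's range is limited). The gripper opens to 87 mm and grips with 3 to 60 N. Pads are 19 mm wide; open, the fingers measure 117 mm over their backs; the gripper's body (75 mm by 190 mm) begins 51 mm behind the grasp point.
Start: joints at [-1.135, 0.321, -0.07, 1.45, 0.023, 1.371, -0.057], TCP at [266.144, 593.041, 186.087] pointing down, gripper open.
Joint ranges: [-2.86, 2.86], [-0.3, 2.09], [-1.38, 1.24], [0.06, 2.45], [-1.56, 4.7], [0.09, 2.05], [-2.69, 2.69]. Speed limits (rad/s): [2.57, 2.57, 3.14, 3.14, 3.14, 3.14, 3.14].

### API

Orientations are given as a unit quaternion [w, x, y, z].
In Python, from rig import read_state, snapshot, job_done gives the robot as it stands.
- The arm moves only by the tool send_rows, never from a script. Its argument "plan" is a list of rows, each an object with "rot": the turn, a rotation vector about the world's x, y, z scaled (see below), a list of three; "translation": the shift along the world's x, y, z scaled (see below), a list of three; "jaw": the opening, from -1 (shut) to 1 (fully open). A call has 1 to 10 rows; each row is the pose to reach, as a shift and turn from the pose commanded when the call began, turning the shorter way round; what a row does not reach only later rows make up. The controller multiplies each number of a shift by 0.4 m and each number of a turn by pi rad. A row lasts 1/12 s, in which the tool goes at most 41.7 mm and 7.16 degrees, less where a joint would pass 70% of its speed; a pose out of reach is approached as far as the arm can. A call with a number of a shift or a turn outside -1 to 1 is refused whole. A call with a gripper value outside its range is refused whole. The fingers move at their own pace and stop on an object; "squeeze" is the grip in N (left out, the last holds). Time passes only in rows, so rows that repeat a pose let the fingers close. It gives the time, the measured TCP pose, the force, the opening and the grip force at its end, in the units of the state.
- read_state(): the state, without advancing time (a new reading comes with each control period).
- snapshot(name): name is "scene" or "side" or "wrist"; returns a dict with "frame" (420x560x3 uint8, red, green, blue), "range_z" (420x560 float32, mm along the optical axis (not along the pixel's ray), 0 where there is no reading), "fovy" (degrees; the focal length in pixels is half the picture's height over the tangent of half this angle, whatever the lens; pixels are square), "cx", "cy" (the principal point, pixels), "R" (3x3) and "t" (3): a world point X has camera coordinates R X + t; the wrist camera has in their place "tool_from_camera" (4x4, takes a point from camera to tool coordinates, whose origin is the TCP and whose axes are the flange's). Camera axes: x right, y down, z forward; pixel columns grow to the right and rows downward; lengths in mm; the calibration is good to about 2 mm. A picture is of the moment at which its call begins: read the wrist's pose just before it.
- job_done(): hands the job in; it is judged then, once.
The state is a dict: "clock": time; "joints": joint angles; "dq": joint speeds; "joint_efforts": joint torques, N m; "eef_pos": TCP position; "orientation": TCP orientation; "force": force on the tool from outside, world axes, zero at the start; "moment": the same for the moment, N m; "opening": finger opening in mm; "grip_force": force on a finger pad.
Only numpy, scipy, OpenCV 4.12 (cv2) and the standard library are available. Lean on these libraries where they do the work, as an engineer would, in place of code of your own. Each camera call takes 0.05 s, during which the arm holds its last target. There are 200 camera calls.

### The job

Make the camper's bottle pull-out ready for the road: pull its tray right out, move the black air outlet that was left in it into the grey parts bin, and stand every tall bottle from the bench upright on the tray floor. Then slide the tray fully home so gently that all the bottles stay standing, and only after that swing the lock bar all the way across the front of the tray. The bottles are top-heavy and tip easily, and the tape, screwdriver and silencer are to be left alone.

Things in the scene. Friction and masses are not known exactly. Their poses are not given: they have to be found in the camera images.
- tray (a joint): slide of the pull-out tray: 0 = fully home in its frame, grows as the tray is pulled out towards the robot (along -x of the frame), 0.19 m = fully out. About 2 N of friction; stays where it is left. It starts 50 to 80 mm out.
- tray_floor (a point): point on the tray floor's upper face (15 mm above the bench), on its centre line, 50 mm behind the front panel's outer face; moves with the tray; z up, x points from the tray's front into its frame (away from the robot). Inside of the tray: x -38 to +134 mm, y +-119 mm. White front panel 12 mm thick, 75 mm high above the bench; aluminium rails 15 mm high on the other sides.
- pullout: fixed plywood frame that the tray slides into. Origin on the bench under the middle of the front panel's outer face at tray home; x into the frame, z up. Side walls (outer faces y = +-153 mm) begin at x = 15 mm, above a height of 80 mm only at x = 80 mm; a clear roof from x = 80 mm, 205 to 210 mm above the bench. Tray fully out: it stands wholly in front of the walls and roof.
- tray_handle (a point): middle of the dark steel bar handle of the tray, a round bar 12 mm thick and 90 mm long along y, 55 mm in front of the panel's outer face and 60 mm above the bench, carried by a 10 mm thick horizontal stem at each end; moves with the tray; axes as at tray_floor. It sits 30 mm to the +y side of the tray's centre line.
- lock (a joint): travel-lock bar, a flat steel bar turning about an upright pivot at the -y front corner of the frame: 0 = open, splayed outwards beside the tray's path (0.6 rad from the frame's -x towards its -y); grows as its end swings through -x towards +y; 2.17 rad = fully across the front of the closed tray (at its stop, along +y). Light friction (about 1 N at the knob); stays where it is left. It starts at 0 to 0.3.
- lock_knob (a point): centre of the upright black round knob (18 mm diameter, 34 mm tall, from 69 to 103 mm above the bench; this point is at 86 mm) at the end of the lock bar, 75 mm from the pivot; moves with the bar.
- lock_pivot (a point): pivot axis of the lock bar, 66 mm above the bench, at the height of the bar; fixed to the frame; axes as those of the frame (x points from the tray's front into the frame, z up).
- outlet: black plastic round air outlet, lying flange down in the tray at the start: flange 68 mm diameter and 6 mm thick, on it a round neck 48 mm diameter up to 46 mm total height. Origin at the centre of the flange's underside, z along the neck. About 70 g.
- bin: grey open parts bin fixed on the bench, 180 mm (its x) by 150 mm (its y), 50 mm high, walls and floor 5 mm. Origin at the centre of its underside.
- tape: roll of masking tape lying on the bench, 74 mm across, 38 mm high; a bystander, leave it alone. Origin at the centre of its underside.
- screwdriver: screwdriver lying on the bench; a bystander, leave it alone.
- silencer: aluminium exhaust silencer, 130 x 75 x 40 mm box with pipe stubs, lying on the bench; a bystander, leave it alone.
- bottle_1: tall slim white dosing bottle, 155 mm high: body 38 mm diameter up to 98 mm, a thin neck, a thick steel head 40 mm diameter from 107 to 145 mm, a small black nub on top. About 250 g, nearly all in the head (centre of mass about 110 mm up): it tips at some 9 degrees. Starts standing on the bench; origin at the centre of its underside, z up. May be absent.
- bottle_2: tall slim white dosing bottle, 155 mm high: body 38 mm diameter up to 98 mm, a thin neck, a thick steel head 40 mm diameter from 107 to 145 mm, a small black nub on top. About 250 g, nearly all in the head (centre of mass about 110 mm up): it tips at some 9 degrees. Starts standing on the bench; origin at the centre of its underside, z up. May be absent.
- bottle_3: tall slim white dosing bottle, 155 mm high: body 38 mm diameter up to 98 mm, a thin neck, a thick steel head 40 mm diameter from 107 to 145 mm, a small black nub on top. About 250 g, nearly all in the head (centre of mass about 110 mm up): it tips at some 9 degrees. Starts standing on the bench; origin at the centre of its underside, z up. May be absent.
- bottle_4: tall slim white dosing bottle, 155 mm high: body 38 mm diameter up to 98 mm, a thin neck, a thick steel head 40 mm diameter from 107 to 145 mm, a small black nub on top. About 250 g, nearly all in the head (centre of mass about 110 mm up): it tips at some 9 degrees. Starts standing on the bench; origin at the centre of its underside, z up. May be absent.

How it is judged:
By the outcome, as a careful person would: the job done as asked, in the order asked, and still so for the second after the job is handed in, with the robot touching nothing.
Of bottle_1, bottle_2, bottle_3, bottle_4 only 2 to 4 are there at a start; the rules pass over those that are not, and their reading is None.
At some moment in a run one of outlet may be knocked a few centimetres aside while the robot is not near it.
Once in a run the grip may slacken for a moment while it holds something.
It also fails if it takes over 210 s, if anything falls off the work surface, if the arm or the gripper's body presses on something with over 40 N, if the wrist force passes 120 N, or if a joint passes its speed limit or range.

## Working session

There is one attempt and no reset: what is moved stays moved. The work goes in short steps, Python scripts to look and compute and a tool call to move; the robot and the scene stay as the last step left them, time stands still between calls to the robot, and variables do not carry over. Pictures are saved under pics/ and viewed, at most 14 in all, crops included, and the job is handed in when it is done.

Besides the shell and the picture viewer there is one more tool, called by a JSON object that holds its "op" and its "data", one argument or row to a line. send_rows: Moves the arm, as the interface text tells. Shifts and turns lie within -1 to 1; 1 stands for 0.4 m of shift or pi rad of turn. Its arguments: {"type":"object","properties":{"plan":{"type":"array","items":{"type":"object","properties":{"rot":{"type":"array","items":{"type":"number"}},"translation":{"type":"array","items":{"type":"number"}},"jaw":{"type":"number"}}}},"squeeze":{"type":"number"}},"required":["plan"]}

```bash
mkdir -p pics; ls; cat > h.py <<'E'
import numpy as np,cv2
from rig import read_state,snapshot,job_done
from scipy.spatial.transform import Rotation as Ro
def cloud(name):
    s=read_state(); d=snapshot(name); z=d['range_z']; h,w=z.shape
    f=h/2/np.tan(np.radians(d['fovy'])/2)
    v,u=np.mgrid[:h,:w]
    P=np.stack([(u-d['cx'])/f*z,(v-d['cy'])/f*z,z],-1)
    if 'R' in d: X=(P-d['t'])@np.array(d['R'])
    else:
        T=np.array(d['tool_from_camera']); P=P@T[:3,:3].T+T[:3,3]
        q=s['orientation']; R=Ro.from_quat([q[1],q[2],q[3],q[0]]).as_matrix()
        X=P@R.T+s['eef_pos']
    X[z<=0]=np.nan
    return d['frame'],X
def save(n,im): cv2.imwrite(f'pics/{n}.png',cv2.cvtColor(im,cv2.COLOR_RGB2BGR))
E
python3 - <<'E'
from h import *
s=read_state();print({k:np.round(v,3) for k,v in s.items()})
for n in['scene','side']:
    f,X=cloud(n);save(n+'0',f);np.save(n+'0.npy',X);d=snapshot(n);print(n,d['fovy'],np.round(-np.array(d['R']).T@d['t']), np.round(d['R'],2).tolist(), np.isnan(X).mean())
E
```

```text
pics
{'clock': np.float64(0.0), 'joints': array([-1.135,  0.322, -0.07 ,  1.452,  0.023,  1.371, -0.057]), 'dq': array([ 0.   , -0.   , -0.001, -0.   ,  0.001,  0.   ,  0.   ]), 'joint_efforts': array([ 0.0000e+00, -4.9129e+01, -4.0400e-01, -3.1253e+01, -6.4000e-02,
        4.4000e-02,  0.0000e+00]), 'eef_pos': array([265.925, 592.426, 184.957]), 'orientation': array([-0.   ,  0.209,  0.978, -0.001]), 'force': array([-1.216,  0.494,  0.405]), 'moment': array([-0.001, -0.001,  0.021]), 'grip_force': np.float64(0.0), 'opening': np.float64(86.555)}
scene 56.28734972167298 [828. 552. 990.] [[-0.92, 0.38, 0.0], [0.32, 0.78, -0.53], [-0.21, -0.49, -0.85]] 0.004230442176870748
side 47.8224912486435 [ 238. -676.  976.] [[0.9, -0.43, 0.01], [-0.32, -0.69, -0.65], [0.29, 0.59, -0.76]] 0.004047619047619047
```

View pics/scene0.png

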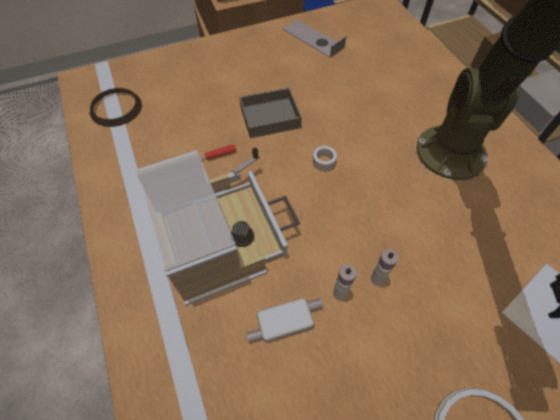

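View pics/side0.png

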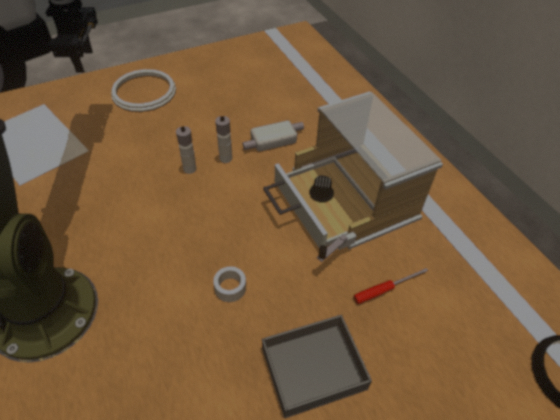

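The scene view shows two bottles with heads near (388,258) and (347,272). The outlet is in the tray at (242,233), the handle at (288,213), the lock knob at (255,153), the bin at (270,112), the tape at (325,157) and the silencer at (286,319). The side view agrees, with bottles at (186,150) and (224,138) and the knob at (323,250).

```bash
python3 - <<'E'
from h import *
S=np.load('scene0.npy');D=np.load('side0.npy')
X=np.concatenate([S.reshape(-1,3),D.reshape(-1,3)]);X=X[~np.isnan(X).any(1)]
src=lambda:0
print('bench z',np.median(S[350:380,80:150,2]) if 0 else np.median(S[330:400,330:420,2]),np.median(D[200:240,120:200,2]))
for n,A,pts in(('scene',S,dict(b1=(388,258),b2=(347,272),out=(242,228),hand=(291,213),knob=(255,151),binc=(270,112),tape=(325,150),panelL=(254,180),panelR=(283,246),roof1=(140,165),roof2=(197,155),roof3=(230,225),roof4=(165,268),sil=(286,319))),('side',D,dict(b1=(185,130),b2=(223,120),out=(321,182),hand=(273,198),knob=(323,248),binc=(315,365),panelL=(324,242),panelR=(279,168),roof1=(320,106),roof2=(368,98),roof3=(385,178),roof4=(434,160)))):
    for k,(u,v) in pts.items(): print(n,k,np.round(A[v,u]))
# bottles: points z 100..150 clustered
import scipy.ndimage as nd
for n,A in(('scene',S),('side',D)):
    m=(A[...,2]>60)&(A[...,2]<165)&(np.abs(A[...,0])<1200)
    l,k=nd.label(m)
    for i in range(1,k+1):
        q=A[l==i]
        if len(q)>60: print(n,len(q),np.round(q.min(0)),np.round(q.max(0)),np.round(np.median(q,0)), [int(c) for c in nd.center_of_mass(l==i)])
E
```

```text
bench z nan nan
scene b1 [449. 291. 146.]
scene b2 [555. 287. 152.]
scene out [729.  37.  61.]
scene hand [589.  46.  64.]
scene knob [ 612. -167.  103.]
scene binc [ 479. -391.    6.]
scene tape [ 387. -147.   28.]
scene panelL [646. -88.  78.]
scene panelR [649. 133.  69.]
scene roof1 [ 945. -334.    3.]
scene roof2 [ 780. -122.  213.]
scene roof3 [752. -10.  16.]
scene roof4 [929. 149. 210.]
scene sil [712. 303.  40.]
side b1 [447. 282. 149.]
side b2 [552. 276. 151.]
side out [729.  36.  60.]
side hand [588.  37.  63.]
side knob [ 612. -174.  101.]
side binc [ 492. -370.    3.]
side panelL [ 646. -129.   46.]
side panelR [644. 117.  74.]
side roof1 [928. 387.  -4.]
side roof2 [911. 133. 208.]
side roof3 [ 784. -131.  211.]
side roof4 [ 921. -129.  209.]
scene 1248 [-73. -67.  60.] [ 73.  67. 165.] [ 50.  36. 113.] [138, 458]
scene 376 [ 600. -182.   60.] [ 764. -123.  106.] [ 680. -147.   72.] [168, 235]
scene 705 [ 577. -125.   60.] [653. 137.  83.] [642.  28.  73.] [210, 274]
scene 211 [708.  13.  60.] [755.  60.  67.] [732.  38.  63.] [228, 240]
scene 456 [422. 270.  61.] [462. 309. 160.] [450. 294. 137.] [262, 386]
scene 1460 [706. 138.  60.] [931. 156. 165.] [840. 153. 108.] [272, 213]
scene 436 [533. 266.  61.] [571. 305. 158.] [558. 292. 143.] [277, 345]
side 425 [532. 262.  60.] [571. 304. 158.] [548. 271. 118.] [131, 223]
side 799 [706. 132.  60.] [871. 152. 165.] [791. 140.  90.] [140, 322]
side 445 [423. 264.  60.] [461. 307. 156.] [440. 274. 118.] [141, 184]
side 840 [ 578. -129.   60.] [653. 134.  80.] [641.   3.  70.] [200, 293]
side 1629 [ 706. -148.   60.] [ 936. -126.  165.] [ 835. -138.  107.] [202, 395]
side 145 [708.  12.  60.] [756.  60.  66.] [732.  34.  62.] [181, 322]
side 311 [ 599. -185.   60.] [ 702. -142.  106.] [ 638. -168.   70.] [247, 330]
side 2149 [-63. -72.  60.] [ 76.  28. 165.] [ 22. -58. 111.] [301, 37]
```

```bash
python3 - <<'E'
from h import *
S=np.load('scene0.npy');D=np.load('side0.npy')
for n,A in(('scene',S),('side',D)):
    X=A.reshape(-1,3);x,y,z=X.T
    def box(x0,x1,y0,y1,z0,z1): return X[(x>x0)&(x<x1)&(y>y0)&(y<y1)&(z>z0)&(z<z1)]
    b=box(350,620,-520,-270,35,60);print(n,'bin',len(b),cv2.minAreaRect(b[:,:2].astype(np.float32)))
    p=box(630,656,-135,145,70,85);print('panel',p.min(0).round(),p.max(0).round(),cv2.minAreaRect(p[:,:2].astype(np.float32)))
    h=box(570,605,-40,120,50,75);print('handle',cv2.minAreaRect(h[:,:2].astype(np.float32)))
    k=box(590,640,-200,-145,95,110);print('knob',k.mean(0).round(1),(k.min(0)+k.max(0))/2)
    r=box(740,960,-200,200,203,220);print('roof',cv2.minAreaRect(r[:,:2].astype(np.float32)))
    o=box(690,770,0,80,58,70);print('outlet',(o.min(0)+o.max(0))/2)
    for Y in((-170,-120),(120,170)):
        w=box(690,960,*Y,20,75);print('wall min',w.min(0).round(),w.max(0).round(), np.percentile(w[:,1],[1,50,99]).round(1), np.polyfit(w[:,0],w[:,1],1))
E
```

```text
scene bin 598 ((485.0250549316406, -373.3394775390625), (159.0662841796875, 180.9157257080078), 82.83354949951172)
panel [ 637. -125.   70.] [653. 137.  83.] ((644.629638671875, 5.978019714355469), (13.205986976623535, 262.35076904296875), 0.8539056777954102)
handle ((590.804931640625, 34.92439270019531), (26.83941078186035, 100.51679229736328), 1.0014777183532715)
knob [ 611.4 -172.7  102.3] [ 611.12284902 -173.57419619  101.0229258 ]
roof ((853.0452880859375, 8.013946533203125), (160.16168212890625, 309.7486572265625), 0.7920100092887878)
outlet [731.59163913  36.95766044  62.69699967]
wall min [ 690. -155.   21.] [ 762. -121.   75.] [-153.7 -127.2 -121.5] [ 2.61855002e-01 -3.20503535e+02]
wall min [690. 124.  20.] [930. 155.  75.] [130.4 152.5 154.9] [2.56182373e-02 1.31026663e+02]
side bin 1363 ((485.7453308105469, -374.3331298828125), (151.7509002685547, 180.6463623046875), 82.7209243774414)
panel [ 637. -128.   70.] [653. 134.  80.] ((645.3233032226562, 3.1096878051757812), (14.501108169555664, 261.8863525390625), 0.48023808002471924)
handle ((591.076171875, 30.465633392333984), (26.597824096679688, 100.65977478027344), 0.6224203109741211)
knob [ 609.3 -176.8  101.8] [ 609.63571991 -175.69619109  100.58051806]
roof ((853.827880859375, 6.707305908203125), (164.1980743408203, 309.0608825683594), 0.6217187643051147)
outlet [732.14565659  35.68954527  62.05139284]
wall min [ 690. -156.   20.] [ 935. -120.   75.] [-154.9 -138.5 -132.1] [ 3.57829929e-02 -1.68615967e+02]
wall min [690. 120.  20.] [901. 154.  75.] [122.1 138.2 145. ] [1.91860743e-02 1.21156358e+02]
```

```bash
python3 - <<'E'
from h import *
# yaw of frame from roof outline rectangle (scene) : edges of roof points
S=np.load('scene0.npy');D=np.load('side0.npy')
for A in(S,D):
    X=A.reshape(-1,3);m=(X[:,2]>195)&(X[:,2]<225)&(X[:,0]>700)&(X[:,0]<1000)&(abs(X[:,1])<200);q=X[m]
    print(len(q),q.min(0),q.max(0))
    for lo in(True,False):
        # line of extremal y per x bin
        xs=[];ys=[]
        for c in range(790,930,10):
            t=q[abs(q[:,0]-c)<5]
            if len(t)>5: xs.append(c);ys.append(t[:,1].min() if lo else t[:,1].max())
        if len(xs)>3: print(np.polyfit(xs,ys,1),np.round(ys))
E
```

```text
7742 [ 771.11863727 -146.29790956  195.09640233] [934.71890636 163.40355385 216.11328081]
[ 2.08597142e-03 -1.47175832e+02] [-146. -146. -144. -145. -146. -146. -146. -145. -144. -145. -146. -145.
 -145. -145.]
[1.60870868e-02 1.48578640e+02] [162. 161. 161. 162. 162. 163. 162. 163. 163. 163. 163. 163. 163. 163.]
5760 [ 770.95916757 -148.51838027  195.12382797] [936.99292498 162.14980746 215.16694191]
[ 1.29168779e-02 -1.58520483e+02] [-149. -148. -148. -148. -148. -147. -147. -147. -148. -148. -147. -147.
 -147. -147.]
[-1.04764921e-03  1.60623735e+02] [159. 162. 161. 158. 158. 162. 158. 160. 159. 161. 159. 160. 161. 159.]
```

{"op": "send_rows", "data": {
  "plan": [
    {"translation":[0,0,0.11],"rot":[0,0,0],"jaw":-0.08},
    {"translation":[0.3975,-0.7,0.11],"rot":[0,0,-0.18],"jaw":-0.08},
    {"translation":[0.3975,-0.7,0.11],"rot":[0,0,-0.18],"jaw":-0.08},
    {"translation":[0.3975,-0.7,0.11],"rot":[0,0,-0.18],"jaw":-0.08},
    {"translation":[0.3975,-0.7,0.11],"rot":[0,0,-0.18],"jaw":-0.08},
    {"translation":[0.3975,-0.7,0.11],"rot":[0,0,-0.18],"jaw":-0.08},
    {"translation":[0.3975,-0.7,0.11],"rot":[0,0,-0.18],"jaw":-0.08},
    {"translation":[0.3975,-0.7,0.11],"rot":[0,0,-0.18],"jaw":-0.08},
    {"translation":[0.3975,-0.7,0.11],"rot":[0,0,-0.18],"jaw":-0.08},
    {"translation":[0.3975,-0.7,0.11],"rot":[0,0,-0.18],"jaw":-0.08}
  ]
}}

```text
clock: 1.03
eef_pos: [429.9, 305.1, 230.6]
orientation: [0.002, 0.479, 0.878, -0.001]
force: [0.1, -0.9, 0.0]
opening: 41.1
grip_force: 0.0
```

{"op": "send_rows", "data": {
  "plan": [
    {"translation":[0.396,-0.6975,-0.175],"rot":[0,0,-0.182],"jaw":-0.08},
    {"translation":[0.396,-0.6975,-0.175],"rot":[0,0,-0.182],"jaw":-0.08},
    {"translation":[0.396,-0.6975,-0.175],"rot":[0,0,-0.182],"jaw":-0.08},
    {"translation":[0.396,-0.6975,-0.175],"rot":[0,0,-0.182],"jaw":-0.08},
    {"translation":[0.396,-0.6975,-0.175],"rot":[0,0,-0.182],"jaw":-0.08},
    {"translation":[0.396,-0.6975,-0.175],"rot":[0,0,-0.182],"jaw":-0.08},
    {"translation":[0.396,-0.6975,-0.175],"rot":[0,0,-0.182],"jaw":-0.08},
    {"translation":[0.396,-0.6975,-0.175],"rot":[0,0,-0.182],"jaw":-0.08},
    {"translation":[0.396,-0.6975,-0.175],"rot":[0,0,-0.182],"jaw":-0.08},
    {"translation":[0.396,-0.6975,-0.175],"rot":[0,0,-0.182],"jaw":-0.08}
  ]
}}

```text
clock: 1.87
eef_pos: [583.6, 31.2, 159.2]
orientation: [-0.0, 0.705, 0.709, -0.001]
force: [-1.5, 1.3, 0.5]
opening: 39.9
grip_force: 0.0
```

{"op": "send_rows", "data": {
  "plan": [
    {"translation":[0,0,-0.1],"rot":[0,0,0],"jaw":-0.08},
    {"translation":[0,0,-0.2],"rot":[0,0,0],"jaw":-0.08},
    {"translation":[0,0,-0.295],"rot":[0,0,0],"jaw":-0.08},
    {"translation":[0,0,-0.295],"rot":[0,0,0],"jaw":-0.08},
    {"translation":[0,0,-0.295],"rot":[0,0,0],"jaw":-1},
    {"translation":[0,0,-0.295],"rot":[0,0,0],"jaw":-1},
    {"translation":[0,0,-0.295],"rot":[0,0,0],"jaw":-1},
    {"translation":[0,0,-0.295],"rot":[0,0,0],"jaw":-1},
    {"translation":[0,0,-0.295],"rot":[0,0,0],"jaw":-1},
    {"translation":[0,0,-0.295],"rot":[0,0,0],"jaw":-1}
  ],
  "squeeze": 25
}}

```text
clock: 2.7
eef_pos: [584.5, 34.2, 43.5]
orientation: [0.001, 0.703, 0.711, 0.001]
force: [-0.3, -1.0, 0.4]
opening: 8.3
grip_force: 0.0
```

```bash
python3 - <<'E'
from h import *
print(read_state()['opening'],read_state()['grip_force'])
a,_=cloud('scene');b,_=cloud('side')
save('c1',np.hstack([cv2.resize(a[140:280,200:360],None,fx=2.5,fy=2.5),cv2.resize(b[120:260,220:380],None,fx=2.5,fy=2.5)]))
E
```

```text
8.293891117530872 0.0
```

View pics/c1.png

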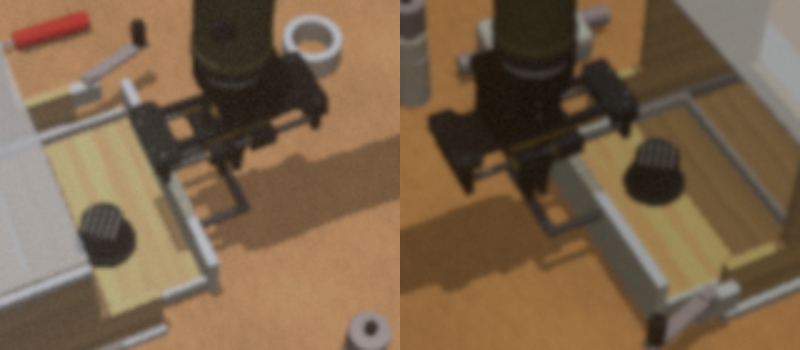

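The fingers have the bar between them, so I'll pull and check how far the tray moves.

{"op": "send_rows", "data": {
  "plan": [
    {"translation":[-0.015,0,0],"rot":[0,0,0],"jaw":-1},
    {"translation":[-0.045,0,0],"rot":[0,0,0],"jaw":-1},
    {"translation":[-0.085,0,0],"rot":[0,0,0],"jaw":-1},
    {"translation":[-0.13,0,0],"rot":[0,0,0],"jaw":-1},
    {"translation":[-0.175,0,0],"rot":[0,0,0],"jaw":-1},
    {"translation":[-0.22,0,0],"rot":[0,0,0],"jaw":-1},
    {"translation":[-0.265,0,0],"rot":[0,0,0],"jaw":-1},
    {"translation":[-0.305,0,0],"rot":[0,0,0],"jaw":-1},
    {"translation":[-0.33,0,0],"rot":[0,0,0],"jaw":-1},
    {"translation":[-0.345,0,0],"rot":[0,0,0],"jaw":-1}
  ]
}}

```text
clock: 3.63
eef_pos: [444.2, 34.1, 42.0]
orientation: [-0.0, 0.703, 0.711, 0.0]
force: [0.0, 0.3, -0.6]
opening: 0.1
grip_force: 0.0
```

{"op": "send_rows", "data": {
  "plan": [
    {"translation":[-0.005,0,0],"rot":[0,0,0],"jaw":-1},
    {"translation":[-0.005,0,0],"rot":[0,0,0],"jaw":-1},
    {"translation":[-0.005,0,0],"rot":[0,0,0],"jaw":-1}
  ]
}}

```text
clock: 3.88
eef_pos: [444.4, 34.1, 42.3]
orientation: [0.0, 0.703, 0.711, 0.0]
force: [0.6, 0.0, 1.4]
opening: 0.4
grip_force: 0.0
```

```bash
python3 - <<'E'
from h import *
print({k:np.round(v,2) for k,v in read_state().items()})
for n in('scene','side'):
    f,X=cloud(n);save(n+'1',f);np.save(n+'1.npy',X)
    X=X.reshape(-1,3);x,y,z=X.T
    q=X[(x>480)&(x<530)&(y>60)&(y<140)&(z>68)&(z<85)]
    print(n,'panel',len(q),np.percentile(q[:,0],[2,50,98]).round(1))
    o=X[(x>540)&(x<700)&(y>-90)&(y<110)&(z>55)&(z<70)];print('outlet',len(o),(o.min(0)+o.max(0))/2,np.ptp(o,0)) if len(o) else 0
E
```

```text
{'clock': np.float64(3.88), 'joints': array([-0.58,  0.  ,  0.44,  2.12, -0.  ,  1.02, -0.12]), 'dq': array([ 0.  ,  0.01, -0.  , -0.01,  0.  , -0.  ,  0.  ]), 'joint_efforts': array([-2.000e-02, -2.463e+01,  3.000e-02, -2.682e+01, -5.000e-02,
        7.000e-02, -0.000e+00]), 'eef_pos': array([444.37,  34.07,  42.34]), 'orientation': array([0.  , 0.7 , 0.71, 0.  ]), 'force': array([0.64, 0.01, 1.36]), 'moment': array([-0.09,  0.06,  0.02]), 'grip_force': np.float64(0.0), 'opening': np.float64(0.41)}Traceback (most recent call last):
  File "<stdin>", line 7, in <module>
    return _quantile_unchecked(
        a, q, axis, out, overwrite_input, method, keepdims, weights)
    return _ureduce(a,
                    func=_quantile_ureduce_func,
    ...<5 lines>...
                    overwrite_input=overwrite_input,
                    method=method)
    r = func(a, **kwargs)
    result = _quantile(arr,
                       quantiles=q,
    ...<2 lines>...
                       out=out,
                       weights=wgt)
    slices_having_nans = np.isnan(arr[-1, ...])
                                  ~~~^^^^^^^^^
IndexError: index -1 is out of bounds for axis 0 with size 0
```

```bash
python3 - <<'E'
from h import *
for n in('scene','side'):
    f,X=cloud(n);save(n+'1',f)
    X=X.reshape(-1,3);x,y,z=X.T
    q=X[(x>500)&(x<660)&(y>85)&(y<140)&(z>68)&(z<85)]
    print(n,'panel',len(q),np.percentile(q[:,0],[2,50,98]).round(1))
    q=X[(x>500)&(x<620)&(y>-30)&(y<100)&(z>45)&(z<75)]
    print(len(q),q.min(0),q.max(0),np.median(q,0))
    q=q[q[:,0]<q[:,0].min()+14];print(len(q),np.median(q,0),np.percentile(q[:,2],[5,95]),np.percentile(q[:,1],[1,99]))
E
```

```text
scene panel 100 [637.4 644.1 649.8]
216 [576.359037   -15.90780589  55.45143953] [619.73035084  86.19707574  71.86787477] [587.31385313  38.89864367  65.45895134]
140 [584.44310333  37.88035523  65.63897871] [61.56522234 69.13516313] [-12.78199361  84.43399229]
side panel 73 [637.9 643.1 651. ]
238 [577.28851757 -18.10379555  56.51785782] [619.7704556   82.0797119   70.44276783] [586.25780591  28.43861571  64.10739146]
154 [583.06540375  28.82187581  64.56719716] [60.25131037 67.77784499] [-16.80831769  80.2530143 ]
```

View pics/side1.png

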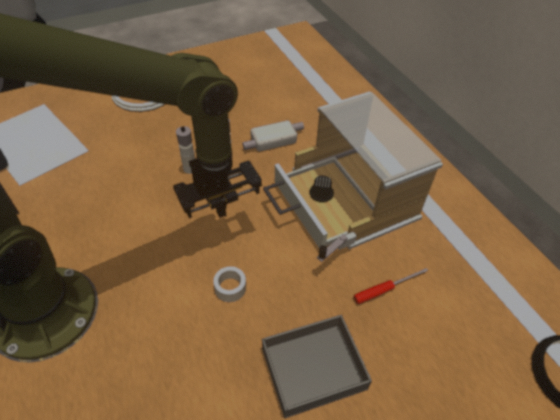

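```bash
python3 - <<'E'
from h import *
s=read_state()
for n in('scene','side'):
    d=snapshot(n);f=210/np.tan(np.radians(d['fovy'])/2)
    R=np.array(d['R']);t=np.array(d['t'])
    im=d['frame'].copy()
    z=d['range_z'];v,u=np.mgrid[:420,:560];P=np.stack([(u-d['cx'])/f*z,(v-d['cy'])/f*z,z],-1);X=((P-t)@R).reshape(-1,3)
    q=X[(abs(X[:,0]-s['eef_pos'][0])<70)&(abs(X[:,1]-s['eef_pos'][1])<60)&(X[:,2]>25)&(X[:,2]<110)]
    for a in range(25,110,10):
        w=q[(q[:,2]>a)&(q[:,2]<=a+10)]
        if len(w):print(n,a,len(w),w.min(0).round(),w.max(0).round())
    uv=[]
    for p in(s['eef_pos'],s['eef_pos']+[0,0,60]):
        c=R@p+t;uv.append((c[0]/c[2]*f+d['cx'],c[1]/c[2]*f+d['cy']))
        cv2.circle(im,tuple(int(round(a*8)) for a in uv[-1]),8,(255,0,0),1,shift=3)
    x,y=map(int,uv[0]);c=cv2.resize(im[y-60:y+30,x-60:x+60],None,fx=3.3,fy=3.3)
    globals()[n]=c
save('c2',np.hstack([scene,side]))
E
```

```text
scene 75 9 [436.  29.  81.] [453.  44.  84.]
scene 85 20 [436.  24.  86.] [454.  45.  95.]
scene 95 16 [435.  37.  96.] [454.  46. 105.]
scene 105 2 [436.  43. 106.] [445.  43. 106.]
side 75 15 [436.  21.  76.] [455.  41.  85.]
side 85 25 [436.  19.  85.] [452.  40.  95.]
side 95 24 [435.  19.  95.] [454.  37. 104.]
side 105 12 [436.  19. 105.] [454.  23. 110.]
```

View pics/c2.png

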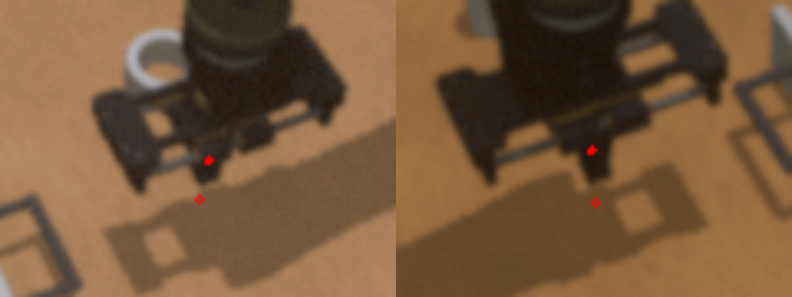

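```bash
python3 - <<'E'
from h import *
d=snapshot('wrist');print(np.round(d['tool_from_camera'],2))
f,X=cloud('wrist');save('w0',f)
print('bench z',np.nanmedian(X[:60,:,2]),np.nanmedian(X[360:,:,2]),np.nanmedian(X[...,2]))
q=X.reshape(-1,3);print(np.nanpercentile(q,[1,50,99],axis=0).round())
E
```

```text
[[-0.0000e+00 -9.7000e-01 -2.5000e-01  6.8420e+01]
 [ 1.0000e+00 -0.0000e+00 -0.0000e+00  1.0000e-02]
 [ 0.0000e+00 -2.5000e-01  9.7000e-01 -1.9884e+02]
 [ 0.0000e+00  0.0000e+00  0.0000e+00  1.0000e+00]]
bench z 0.19221785100361544 189.58474529893672 0.7414591537803048
[[263. -59.  -1.]
 [444.  65.   1.]
 [615. 164. 194.]]
```

{"op": "send_rows", "data": {
  "plan": [
    {"translation":[0,0,-0.05],"rot":[0,0,0],"jaw":-1},
    {"translation":[0,0,-0.075],"rot":[0,0,0],"jaw":-1},
    {"translation":[0,0,-0.075],"rot":[0,0,0],"jaw":-1}
  ]
}}

```text
clock: 4.48
eef_pos: [441.3, 33.5, 9.9]
orientation: [-0.001, 0.703, 0.711, -0.002]
force: [-0.5, -0.4, -1.1]
opening: 0.6
grip_force: 0.0
```

```bash
python3 - <<'E'
from h import *
print(read_state()['eef_pos'],read_state()['force'])
a=snapshot('side')['frame'];b=snapshot('scene')['frame']
f,_=cloud('wrist')
save('c3',np.hstack([cv2.resize(a[150:250,170:290],(400,333)),cv2.resize(f,(400,333))]))
E
```

```text
[441.26624979  33.52380081   9.93504641] [-0.52769054 -0.43258433 -1.12058906]
```

View pics/c3.png

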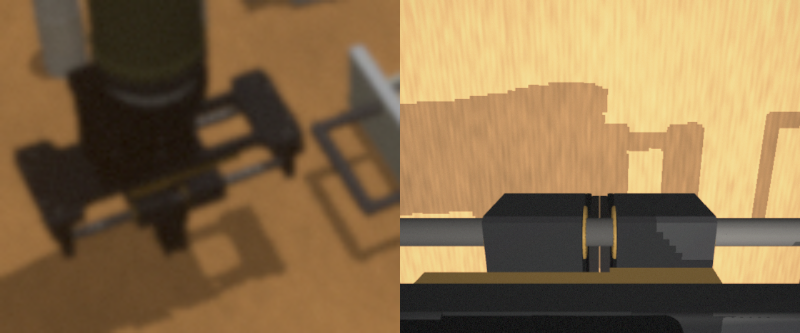

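```bash
python3 - <<'E'
from h import *
for n in('wrist','side','scene'):
    f,X=cloud(n)
    q=X.reshape(-1,3)
    for a in range(6,80,8):
        w=q[(abs(q[:,0]-441)<80)&(abs(q[:,1]-33)<60)&(q[:,2]>a)&(q[:,2]<=a+8)]
        if len(w):print(n,a,len(w),w.min(0).round(),w.max(0).round())
E
```

```text
wrist 46 185 [434.  36.  48.] [452.  45.  54.]
wrist 54 283 [435.  32.  54.] [452.  45.  62.]
wrist 62 273 [435.  42.  62.] [452.  45.  70.]
wrist 70 275 [437.  41.  70.] [450.  45.  78.]
wrist 78 70 [437.  43.  78.] [450.  46.  83.]
side 46 10 [436.  19.  50.] [452.  34.  54.]
side 54 19 [436.  20.  54.] [453.  40.  62.]
side 62 17 [436.  18.  62.] [453.  40.  70.]
side 70 20 [435.  17.  70.] [454.  28.  78.]
side 78 19 [434.  19.  78.] [458.  24.  86.]
scene 6 14 [379.   7.   6.] [491.  90.   7.]
scene 46 6 [438.  23.  47.] [453.  44.  54.]
scene 54 14 [434.  28.  54.] [453.  43.  61.]
scene 62 12 [437.  26.  63.] [454.  45.  69.]
scene 70 7 [438.  42.  70.] [453.  44.  77.]
scene 78 1 [436.  45.  79.] [436.  45.  79.]
```

```bash
python3 - <<'E'
from h import *
for n in('wrist','side','scene'):
    f,X=cloud(n)
    q=X.reshape(-1,3)
    q=q[(abs(q[:,1]-33)<70)&(q[:,2]>20)&(q[:,2]<200)&(abs(q[:,0]-441)<130)]
    for c in range(331,560,15):
        w=q[abs(q[:,0]-c)<7.5]
        if len(w)>3:print(n,c,len(w),'zmin',w[:,2].min().round(),'y',w[:,1].min().round(),w[:,1].max().round())
print(read_state()['eef_pos'])
E
```

```text
wrist 376 300 zmin 131.0 y 59.0 67.0
wrist 391 3265 zmin 131.0 y 56.0 67.0
wrist 406 9195 zmin 124.0 y 56.0 72.0
wrist 421 13841 zmin 123.0 y 55.0 72.0
wrist 436 13892 zmin 49.0 y 26.0 72.0
wrist 451 13937 zmin 48.0 y 25.0 72.0
wrist 466 13710 zmin 123.0 y 54.0 73.0
wrist 481 8507 zmin 124.0 y 55.0 73.0
wrist 496 3076 zmin 131.0 y 55.0 68.0
wrist 511 367 zmin 131.0 y 60.0 68.0
wrist 526 5 zmin 120.0 y 38.0 38.0
side 346 53 zmin 146.0 y -7.0 67.0
side 361 233 zmin 119.0 y -8.0 69.0
side 376 184 zmin 131.0 y -8.0 68.0
side 391 198 zmin 130.0 y -3.0 58.0
side 406 122 zmin 122.0 y -7.0 21.0
side 421 165 zmin 121.0 y -9.0 32.0
side 436 203 zmin 48.0 y -8.0 42.0
side 451 217 zmin 47.0 y -8.0 34.0
side 466 121 zmin 124.0 y -7.0 23.0
side 481 111 zmin 122.0 y -7.0 66.0
side 496 108 zmin 128.0 y -1.0 65.0
side 511 169 zmin 131.0 y -5.0 69.0
side 526 213 zmin 120.0 y -7.0 70.0
side 541 68 zmin 145.0 y -4.0 71.0
scene 346 37 zmin 143.0 y -1.0 68.0
scene 361 136 zmin 121.0 y -4.0 71.0
scene 376 70 zmin 133.0 y 40.0 70.0
scene 391 51 zmin 133.0 y 46.0 67.0
scene 406 59 zmin 127.0 y 52.0 70.0
scene 421 86 zmin 125.0 y 53.0 72.0
scene 436 109 zmin 49.0 y 40.0 72.0
scene 451 163 zmin 52.0 y 14.0 72.0
scene 466 191 zmin 125.0 y 8.0 72.0
scene 481 131 zmin 125.0 y 6.0 71.0
scene 496 71 zmin 131.0 y 7.0 67.0
scene 511 114 zmin 132.0 y -4.0 71.0
scene 526 186 zmin 120.0 y -3.0 73.0
scene 541 89 zmin 142.0 y -1.0 72.0
[443.94060794  34.15699488  12.53433085]
```

The visible fingertips sit about 35 mm above the reported TCP (all three cameras agree), so the gripper closed above the bar. I'll allow for that offset and grasp again.

{"op": "send_rows", "data": {
  "plan": [
    {"translation":[0,0,0.08],"rot":[0,0,0],"jaw":-0.08},
    {"translation":[0,0,0.1325],"rot":[0,0,0],"jaw":-0.08},
    {"translation":[0.1,0,0.1325],"rot":[0,0,0],"jaw":-0.08},
    {"translation":[0.2,0,0.1325],"rot":[0,0,0],"jaw":-0.08},
    {"translation":[0.3,0,0.1325],"rot":[0,0,0],"jaw":-0.08},
    {"translation":[0.35,0,0.1325],"rot":[0,0,0],"jaw":-0.08},
    {"translation":[0.35,0,0.1325],"rot":[0,0,0],"jaw":-0.08},
    {"translation":[0.35,0,0.06],"rot":[0,0,0],"jaw":-0.08},
    {"translation":[0.35,0,-0.015],"rot":[0,0,0],"jaw":-0.08},
    {"translation":[0.35,0,-0.015],"rot":[0,0,0],"jaw":-0.08}
  ]
}}

```text
clock: 5.77
eef_pos: [578.0, 33.8, 0.8]
orientation: [-0.003, 0.703, 0.711, -0.004]
force: [-2.2, 0.3, -0.9]
opening: 39.6
grip_force: 0.0
```

{"op": "send_rows", "data": {
  "plan": [
    {"translation":[0,0,0],"rot":[0,0,0],"jaw":-1},
    {"translation":[0,0,0],"rot":[0,0,0],"jaw":-1},
    {"translation":[0,0,0],"rot":[0,0,0],"jaw":-1},
    {"translation":[0,0,0],"rot":[0,0,0],"jaw":-1},
    {"translation":[0,0,0],"rot":[0,0,0],"jaw":-1},
    {"translation":[0,0,0],"rot":[0,0,0],"jaw":-1},
    {"translation":[0,0,0],"rot":[0,0,0],"jaw":-1},
    {"translation":[0,0,0],"rot":[0,0,0],"jaw":-1},
    {"translation":[0,0,0],"rot":[0,0,0],"jaw":-1}
  ],
  "squeeze": 25
}}

```text
clock: 6.52
eef_pos: [584.2, 34.2, 7.4]
orientation: [0.0, 0.703, 0.711, 0.001]
force: [-2.1, 0.8, 7.0]
opening: 11.0
grip_force: 25.0
```

{"op": "send_rows", "data": {
  "plan": [
    {"translation":[-0.015,0,0],"rot":[0,0,0],"jaw":-1},
    {"translation":[-0.045,0,0],"rot":[0,0,0],"jaw":-1},
    {"translation":[-0.085,0,0],"rot":[0,0,0],"jaw":-1},
    {"translation":[-0.13,0,0],"rot":[0,0,0],"jaw":-1},
    {"translation":[-0.175,0,0],"rot":[0,0,0],"jaw":-1},
    {"translation":[-0.22,0,0],"rot":[0,0,0],"jaw":-1},
    {"translation":[-0.265,0,0],"rot":[0,0,0],"jaw":-1},
    {"translation":[-0.305,0,0],"rot":[0,0,0],"jaw":-1},
    {"translation":[-0.33,0,0],"rot":[0,0,0],"jaw":-1},
    {"translation":[-0.345,0,0],"rot":[0,0,0],"jaw":-1}
  ]
}}

```text
clock: 7.35
eef_pos: [448.0, 32.6, 7.4]
orientation: [0.003, 0.703, 0.711, 0.002]
force: [17.9, -4.8, -14.1]
opening: 11.1
grip_force: 25.0
```

{"op": "send_rows", "data": {
  "plan": [
    {"translation":[0,0,0],"rot":[0,0,0],"jaw":-1},
    {"translation":[0,0,0],"rot":[0,0,0],"jaw":-1},
    {"translation":[0,0,0],"rot":[0,0,0],"jaw":-1}
  ]
}}

```text
clock: 7.6
eef_pos: [448.0, 32.5, 7.3]
orientation: [0.002, 0.703, 0.711, 0.002]
force: [3.8, -3.3, 3.5]
opening: 11.5
grip_force: 25.0
```

```bash
python3 - <<'E'
from h import *
print({k:np.round(v,2) for k,v in read_state().items() if k in('eef_pos','force','opening')})
for n in('scene','side'):
    f,X=cloud(n);save(n+'2',f)
    X=X.reshape(-1,3);x,y,z=X.T
    q=X[(x>480)&(x<660)&(y>85)&(y<140)&(z>68)&(z<85)]
    print(n,'panel',len(q),np.percentile(q[:,0],[2,50,98]).round(1) if len(q)else 0)
    o=X[(x>530)&(x<680)&(y>-90)&(y<110)&(z>55)&(z<70)];print('outlet',len(o),(o.min(0)+o.max(0))/2,np.ptp(o,0)) if len(o) else 0
E
```

```text
{'eef_pos': array([448.05,  32.54,   7.31]), 'force': array([ 3.85, -3.32,  3.49]), 'opening': np.float64(11.47)}
scene panel 91 [501.6 509.2 514.1]
outlet 230 [595.46963436  34.7906257   61.43818098] [48.82329071 50.09791713 12.63748012]
side panel 16 [506.2 510.4 514.4]
outlet 229 [596.53325961  32.25781313  60.79103025] [47.21299163 48.15782237 11.14244612]
```

{"op": "send_rows", "data": {
  "plan": [
    {"translation":[0,0,0],"rot":[0,0,0],"jaw":-0.08},
    {"translation":[0,0,0],"rot":[0,0,0],"jaw":-0.08},
    {"translation":[0,0,0],"rot":[0,0,0],"jaw":-0.08},
    {"translation":[0,0,0.09],"rot":[0,0,0],"jaw":-0.08},
    {"translation":[0,0,0.1725],"rot":[0,0,0],"jaw":1},
    {"translation":[0.1,0,0.1725],"rot":[0,0,0],"jaw":1},
    {"translation":[0.2,0,0.1725],"rot":[0,0,0],"jaw":1},
    {"translation":[0.3,0,0.1725],"rot":[0,0,0],"jaw":1},
    {"translation":[0.376,0,0.1725],"rot":[0,0,0],"jaw":1},
    {"translation":[0.376,0,0.1725],"rot":[0,0,0],"jaw":1}
  ]
}}

```text
clock: 8.53
eef_pos: [600.2, 34.5, 73.9]
orientation: [0.001, 0.703, 0.712, -0.0]
force: [-0.2, 0.1, 0.3]
opening: 70.2
grip_force: 0.0
```

{"op": "send_rows", "data": {
  "plan": [
    {"translation":[0,0,0],"rot":[0,0,0],"jaw":1},
    {"translation":[0,0,0],"rot":[0,0,0],"jaw":1},
    {"translation":[0,0,0],"rot":[0,0,0],"jaw":1}
  ]
}}

```text
clock: 8.78
eef_pos: [594.2, 34.1, 74.7]
orientation: [-0.001, 0.703, 0.711, -0.0]
force: [0.3, 0.5, -0.1]
opening: 85.1
grip_force: 0.0
```

```bash
python3 - <<'E'
from h import *
print({k:np.round(v,2) for k,v in read_state().items() if k in('eef_pos','force','opening')})
for n in('wrist','scene','side'):
    f,X=cloud(n)
    X=X.reshape(-1,3);x,y,z=X.T
    o=X[(x>530)&(x<680)&(y>-90)&(y<110)&(z>54)&(z<66)];print(n,'outlet',len(o),(o.min(0)+o.max(0))/2,np.ptp(o,0)) if len(o) else 0
    o=X[(x>530)&(x<680)&(y>-10)&(y<80)&(z>80)&(z<140)];print(n,'finger',len(o),o.min(0),o.max(0)) if len(o) else 0
E
```

```text
{'eef_pos': array([594.25,  34.15,  74.7 ]), 'force': array([ 0.31,  0.46, -0.14]), 'opening': np.float64(85.09)}
wrist outlet 5014 [595.55911909  35.54708799  59.43545874] [49.14696993 49.19176506 10.80044572]
wrist finger 1876 [541.22460625  23.7467503  110.84283156] [647.04612564  46.03323122 139.98541814]
scene outlet 209 [594.93027116  34.94600964  60.01829797] [47.72513485 49.01142455 11.94659539]
scene finger 57 [542.28425982  23.44958652 113.39868322] [646.39602948  46.17904948 139.84946505]
side outlet 231 [596.43523303  33.62131973  59.86879441] [47.73960911 48.43917288 11.27544612]
side finger 109 [542.79486642  19.24957412 110.87965589] [648.89997189  42.91183366 139.92356353]
```

{"op": "send_rows", "data": {
  "plan": [
    {"translation":[0,0,-0.08],"rot":[0,0,0],"jaw":1},
    {"translation":[0,0,-0.15],"rot":[0,0,0],"jaw":1},
    {"translation":[0,0,-0.205],"rot":[0,0,0],"jaw":1},
    {"translation":[0,0,-0.205],"rot":[0,0,0],"jaw":0.4},
    {"translation":[0,0,-0.205],"rot":[0,0,0],"jaw":-1},
    {"translation":[0,0,-0.205],"rot":[0,0,0],"jaw":-1},
    {"translation":[0,0,-0.205],"rot":[0,0,0],"jaw":-1},
    {"translation":[0,0,-0.205],"rot":[0,0,0],"jaw":-1},
    {"translation":[0,0,-0.205],"rot":[0,0,0],"jaw":-1},
    {"translation":[0,0,-0.205],"rot":[0,0,0],"jaw":-1}
  ],
  "squeeze": 25
}}

```text
clock: 9.77
eef_pos: [596.5, 34.2, -6.0]
orientation: [0.0, 0.703, 0.711, 0.001]
force: [-1.5, -0.1, 1.6]
opening: 48.4
grip_force: 0.6
```

{"op": "send_rows", "data": {
  "plan": [
    {"translation":[0,0,0],"rot":[0,0,0],"jaw":-1},
    {"translation":[0,0,0],"rot":[0,0,0],"jaw":-1},
    {"translation":[0,0,0.1],"rot":[0,0,0],"jaw":-1},
    {"translation":[0,0,0.2],"rot":[0,0,0],"jaw":-1},
    {"translation":[0,0,0.29],"rot":[0,0,0],"jaw":-1},
    {"translation":[0,0,0.29],"rot":[0,0,0],"jaw":-1},
    {"translation":[0,0,0.29],"rot":[0,0,0],"jaw":-1}
  ]
}}

```text
clock: 10.35
eef_pos: [597.7, 34.1, 111.4]
orientation: [0.001, 0.703, 0.711, 0.002]
force: [-0.5, 0.4, -1.7]
opening: 47.8
grip_force: 25.0
```

{"op": "send_rows", "data": {
  "plan": [
    {"translation":[-0.05,-0.1,0],"rot":[0,0,0],"jaw":-1},
    {"translation":[-0.09,-0.19,0],"rot":[0,0,0],"jaw":-1},
    {"translation":[-0.13,-0.28,0],"rot":[0,0,-0.02],"jaw":-1},
    {"translation":[-0.16,-0.37,0],"rot":[0,0,-0.043],"jaw":-1},
    {"translation":[-0.19,-0.46,0],"rot":[0,0,-0.043],"jaw":-1},
    {"translation":[-0.21,-0.55,0],"rot":[0,0,-0.043],"jaw":-1},
    {"translation":[-0.23,-0.64,0],"rot":[0,0,-0.043],"jaw":-1},
    {"translation":[-0.25,-0.73,0],"rot":[0,0,-0.043],"jaw":-1},
    {"translation":[-0.265,-0.82,0],"rot":[0,0,-0.043],"jaw":-1},
    {"translation":[-0.276,-0.9,0],"rot":[0,0,-0.043],"jaw":-1}
  ]
}}

```text
clock: 11.18
eef_pos: [483.2, -327.6, 107.2]
orientation: [-0.001, 0.75, 0.662, -0.001]
force: [0.4, -0.1, -1.1]
opening: 47.8
grip_force: 25.0
```

{"op": "send_rows", "data": {
  "plan": [
    {"translation":[0,-0.08,0],"rot":[0,0,0],"jaw":-1},
    {"translation":[0,-0.12,0],"rot":[0,0,0],"jaw":-1},
    {"translation":[0,-0.12,-0.07],"rot":[0,0,0],"jaw":-1},
    {"translation":[0,-0.12,-0.14],"rot":[0,0,0],"jaw":-1},
    {"translation":[0,-0.12,-0.21],"rot":[0,0,0],"jaw":-1},
    {"translation":[0,-0.12,-0.27],"rot":[0,0,0],"jaw":-1},
    {"translation":[0,-0.12,-0.3075],"rot":[0,0,0],"jaw":-1},
    {"translation":[0,-0.12,-0.3075],"rot":[0,0,0],"jaw":-1},
    {"translation":[0,-0.12,-0.3075],"rot":[0,0,0],"jaw":-1}
  ]
}}

```text
clock: 11.93
eef_pos: [484.2, -373.4, -15.6]
orientation: [-0.001, 0.749, 0.662, -0.001]
force: [0.6, 0.2, -1.2]
opening: 47.3
grip_force: 25.0
```

{"op": "send_rows", "data": {
  "plan": [
    {"translation":[0,0,0],"rot":[0,0,0],"jaw":0.5},
    {"translation":[0,0,0],"rot":[0,0,0],"jaw":0.5},
    {"translation":[0,0,0],"rot":[0,0,0],"jaw":0.5},
    {"translation":[0,0,0],"rot":[0,0,0],"jaw":0.5},
    {"translation":[0,0,0.1],"rot":[0,0,0],"jaw":0.5},
    {"translation":[0,0,0.2],"rot":[0,0,0],"jaw":0.5},
    {"translation":[0,0,0.3],"rot":[0,0,0],"jaw":0.5},
    {"translation":[0,0,0.4],"rot":[0,0,0],"jaw":0.5},
    {"translation":[0,0,0.48],"rot":[0,0,0],"jaw":0.5},
    {"translation":[0,0,0.48],"rot":[0,0,0],"jaw":0.5}
  ]
}}

```text
clock: 12.77
eef_pos: [488.7, -377.1, 186.3]
orientation: [0.006, 0.749, 0.662, 0.002]
force: [1.0, -1.4, -0.2]
opening: 65.4
grip_force: 0.0
```

```bash
python3 - <<'E'
from h import *
print({k:np.round(v,2) for k,v in read_state().items() if k in('eef_pos','force','opening','joints')})
f,X=cloud('scene');save('scene3',f)
for n in('scene','side'):
    f,X=cloud(n)
    X=X.reshape(-1,3);x,y,z=X.T
    o=X[(x>405)&(x<570)&(y>-450)&(y<-300)&(z>15)&(z<80)];o=o[(abs(o[:,0]-485)<65)&(abs(o[:,1]+374)<50)];print(n,len(o),o.min(0),o.max(0))
    for x0 in(442,552):
        b=X[(abs(x-x0)<50)&(abs(y-286)<60)&(z>105)&(z<146)];print('bottle',len(b),(b.min(0)+b.max(0))/2,np.ptp(b,0))
E
```

```text
{'joints': array([-0.03,  0.3 ,  0.79,  1.58, -0.22,  1.35,  0.66]), 'eef_pos': array([ 488.74, -377.11,  186.27]), 'force': array([ 1.02, -1.42, -0.23]), 'opening': np.float64(65.38)}
scene 240 [ 458.31793341 -397.63399614   15.06993278] [ 514.8138893  -340.06055332   58.73978166]
bottle 182 [441.98454954 288.74533858 127.91942314] [38.78797442 38.79690544 36.10635009]
bottle 182 [551.06529097 285.58161934 127.70644957] [39.49931356 39.24595543 36.52795287]
side 601 [ 454.89535065 -405.71424675   15.26451726] [ 509.96690273 -350.01813695   56.70965116]
bottle 66 [437.7476513  276.33664178 120.27354759] [29.21695428 24.65974382 27.31628723]Traceback (most recent call last):
  File "<stdin>", line 9, in <module>
    return umr_minimum(a, axis, None, out, keepdims, initial, where)
ValueError: zero-size array to reduction operation minimum which has no identity
```

View pics/scene3.png

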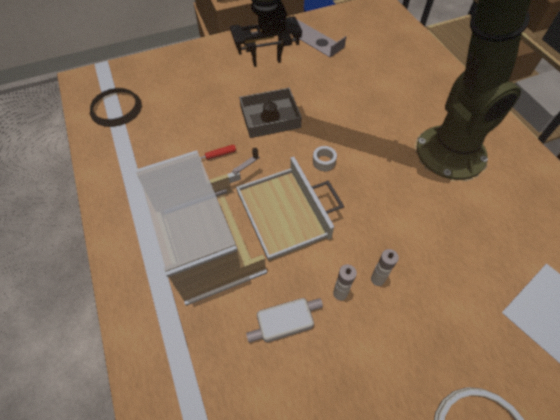

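The outlet stands in the bin at (270,110), the tray is fully out and empty, and there are exactly two bottles. Next is the bottle near (551,285).

{"op": "send_rows", "data": {
  "plan": [
    {"translation":[0.1,1,0],"rot":[0,0,0.043],"jaw":0.5},
    {"translation":[0.1,1,0],"rot":[0,0,0.043],"jaw":0.5},
    {"translation":[0.1,1,0],"rot":[0,0,0.043],"jaw":0.5},
    {"translation":[0.1,1,0],"rot":[0,0,0.043],"jaw":0.5},
    {"translation":[0.1,1,0],"rot":[0,0,0.043],"jaw":0.5},
    {"translation":[0.1,1,0],"rot":[0,0,0.043],"jaw":0.5},
    {"translation":[0.1,1,0],"rot":[0,0,0.043],"jaw":0.5},
    {"translation":[0.1,1,0],"rot":[0,0,0.043],"jaw":0.5},
    {"translation":[0.1,1,0],"rot":[0,0,0.043],"jaw":0.5},
    {"translation":[0.1,1,0],"rot":[0,0,0.043],"jaw":0.5}
  ]
}}

```text
clock: 13.75
eef_pos: [524.0, 31.5, 176.1]
orientation: [-0.002, 0.701, 0.713, -0.001]
force: [1.6, 0.4, -0.3]
opening: 65.4
grip_force: 0.0
```

{"op": "send_rows", "data": {
  "plan": [
    {"translation":[0.064,0.6475,0],"rot":[0,0,0],"jaw":0.5},
    {"translation":[0.064,0.6475,0],"rot":[0,0,0],"jaw":0.5},
    {"translation":[0.064,0.6475,0],"rot":[0,0,0],"jaw":0.5},
    {"translation":[0.064,0.6475,0],"rot":[0,0,0],"jaw":0.5},
    {"translation":[0.064,0.6475,0],"rot":[0,0,0],"jaw":0.5},
    {"translation":[0.064,0.6475,0],"rot":[0,0,0],"jaw":0.5},
    {"translation":[0.064,0.6475,0],"rot":[0,0,0],"jaw":0.5},
    {"translation":[0.064,0.6475,0],"rot":[0,0,0],"jaw":0.5},
    {"translation":[0.064,0.6475,0],"rot":[0,0,0],"jaw":0.5},
    {"translation":[0.064,0.6475,0],"rot":[0,0,0],"jaw":0.5}
  ]
}}

```text
clock: 14.58
eef_pos: [551.1, 282.5, 176.9]
orientation: [0.0, 0.704, 0.71, -0.001]
force: [0.4, 0.3, 0.3]
opening: 65.3
grip_force: 0.0
```

{"op": "send_rows", "data": {
  "plan": [
    {"translation":[0,0,0],"rot":[0,0,0],"jaw":0.5},
    {"translation":[0,0,0],"rot":[0,0,0],"jaw":0.5},
    {"translation":[0,0,0],"rot":[0,0,0],"jaw":0.5},
    {"translation":[0,0,0],"rot":[0,0,0],"jaw":0.5}
  ]
}}

```text
clock: 14.92
eef_pos: [551.3, 284.2, 178.4]
orientation: [0.0, 0.703, 0.711, 0.0]
force: [0.4, -0.2, 0.6]
opening: 64.9
grip_force: 0.0
```

```bash
python3 - <<'E'
from h import *
print({k:np.round(v,2) for k,v in read_state().items() if k in('eef_pos','orientation','opening','joints')})
for n in('wrist','scene'):
    f,X=cloud(n)
    X=X.reshape(-1,3);x,y,z=X.T
    for x0 in(442,552):
        b=X[(abs(x-x0)<40)&(abs(y-286)<40)&(z>138)&(z<152)]
        if len(b):print(n,'bottle',len(b),(b.min(0)+b.max(0))/2,np.ptp(b,0))
E
```

```text
{'joints': array([-0.78,  0.26,  0.31,  1.55, -0.08,  1.34, -0.44]), 'eef_pos': array([551.35, 284.22, 178.37]), 'orientation': array([0.  , 0.7 , 0.71, 0.  ]), 'opening': np.float64(64.89)}
wrist bottle 2696 [441.46577049 289.42534982 144.96462867] [39.3827709  39.39063477 13.91695519]
wrist bottle 2553 [550.65829939 286.06596486 144.91024563] [39.13810936 38.97669226 13.52404288]
scene bottle 199 [441.36999259 289.69350309 145.01459419] [38.12720773 38.4172148  13.83392906]
scene bottle 183 [551.06601203 289.17283243 144.46685125] [39.61111267 31.17645867 12.52834237]
```

{"op": "send_rows", "data": {
  "plan": [
    {"translation":[-0.0015,0.0045,-0.08],"rot":[0,0,0],"jaw":0.5},
    {"translation":[-0.0015,0.0045,-0.16],"rot":[0,0,0],"jaw":0.5},
    {"translation":[-0.0015,0.0045,-0.23],"rot":[0,0,0],"jaw":0.5},
    {"translation":[-0.0015,0.0045,-0.2675],"rot":[0,0,0],"jaw":0.5},
    {"translation":[-0.0015,0.0045,-0.2675],"rot":[0,0,0],"jaw":0.5},
    {"translation":[-0.0015,0.0045,-0.2675],"rot":[0,0,0],"jaw":0.3},
    {"translation":[-0.0015,0.0045,-0.2675],"rot":[0,0,0],"jaw":0.1},
    {"translation":[-0.0015,0.0045,-0.2675],"rot":[0,0,0],"jaw":0.0},
    {"translation":[-0.0015,0.0045,-0.2675],"rot":[0,0,0],"jaw":-0.05},
    {"translation":[-0.0015,0.0045,-0.2675],"rot":[0,0,0],"jaw":-0.3}
  ],
  "squeeze": 10
}}

```text
clock: 15.85
eef_pos: [551.3, 287.3, 72.4]
orientation: [0.0, 0.703, 0.711, 0.001]
force: [0.1, -0.5, 0.1]
opening: 41.5
grip_force: 0.0
```

{"op": "send_rows", "data": {
  "plan": [
    {"translation":[0,0,0],"rot":[0,0,0],"jaw":-1},
    {"translation":[0,0,0],"rot":[0,0,0],"jaw":-1},
    {"translation":[0,0,0],"rot":[0,0,0],"jaw":-1},
    {"translation":[0,0,0],"rot":[0,0,0],"jaw":-1}
  ],
  "squeeze": 30
}}

```text
clock: 16.18
eef_pos: [551.3, 287.2, 72.2]
orientation: [0.0, 0.703, 0.711, 0.001]
force: [0.2, -0.1, 6.5]
opening: 39.4
grip_force: 30.0
```

{"op": "send_rows", "data": {
  "plan": [
    {"translation":[0,0,0.03],"rot":[0,0,0],"jaw":-1},
    {"translation":[0,0,0.08],"rot":[0,0,0],"jaw":-1},
    {"translation":[0,0,0.13],"rot":[0,0,0],"jaw":-1},
    {"translation":[0.005,-0.03,0.15],"rot":[0,0,0],"jaw":-1},
    {"translation":[0.02,-0.09,0.15],"rot":[0,0,0],"jaw":-1},
    {"translation":[0.04,-0.16,0.15],"rot":[0,0,0],"jaw":-1},
    {"translation":[0.06,-0.23,0.15],"rot":[0,0,0],"jaw":-1},
    {"translation":[0.08,-0.3,0.15],"rot":[0,0,0],"jaw":-1},
    {"translation":[0.1,-0.37,0.15],"rot":[0,0,0],"jaw":-1},
    {"translation":[0.11,-0.43,0.15],"rot":[0,0,0],"jaw":-1}
  ]
}}

```text
clock: 17.02
eef_pos: [594.5, 110.7, 130.4]
orientation: [0.0, 0.704, 0.71, -0.001]
force: [0.1, -0.3, -3.3]
opening: 39.2
grip_force: 30.0
```

{"op": "send_rows", "data": {
  "plan": [
    {"translation":[0.008,-0.08,0],"rot":[0,0,0],"jaw":-1},
    {"translation":[0.0125,-0.13,0],"rot":[0,0,0],"jaw":-1},
    {"translation":[0.0125,-0.148,0],"rot":[0,0,0],"jaw":-1},
    {"translation":[0.0125,-0.148,-0.03],"rot":[0,0,0],"jaw":-1},
    {"translation":[0.0125,-0.148,-0.06],"rot":[0,0,0],"jaw":-1},
    {"translation":[0.0125,-0.148,-0.085],"rot":[0,0,0],"jaw":-1},
    {"translation":[0.0125,-0.148,-0.1],"rot":[0,0,0],"jaw":-1},
    {"translation":[0.0125,-0.148,-0.1],"rot":[0,0,0],"jaw":-1},
    {"translation":[0.0125,-0.148,-0.1],"rot":[0,0,0],"jaw":-1}
  ]
}}

```text
clock: 17.77
eef_pos: [599.0, 56.8, 90.2]
orientation: [-0.0, 0.702, 0.712, -0.001]
force: [0.5, -0.3, -3.2]
opening: 39.4
grip_force: 30.0
```

```bash
python3 - <<'E'
from h import *
print({k:np.round(v,2) for k,v in read_state().items() if k in('eef_pos','orientation','opening','force','grip_force')})
for n in('side','scene'):
    f,X=cloud(n)
    if n=='side': save('side4',cv2.resize(f[80:270,170:410],(760,600)))
    X=X.reshape(-1,3);x,y,z=X.T
    for a,b in((16,40),(40,65),(65,95)):
        q=X[(abs(x-600)<32)&(abs(y-55)<32)&(z>a+2)&(z<b)]
        if len(q):print(n,a,len(q),q.min(0).round(1),q.max(0).round(1))
E
```

```text
{'eef_pos': array([598.98,  56.8 ,  90.22]), 'orientation': array([-0.  ,  0.7 ,  0.71, -0.  ]), 'force': array([ 0.51, -0.32, -3.23]), 'grip_force': np.float64(29.98), 'opening': np.float64(39.42)}
side 16 80 [577.5  28.9  18.1] [625.1  69.4  39.9]
side 40 84 [579.5  32.3  42.3] [612.4  60.5  64.9]
side 65 119 [579.4  32.9  67.3] [618.7  67.5  94.4]
scene 16 83 [569.6  25.   18. ] [632.   86.2  39.9]
scene 40 51 [585.1  53.1  42.5] [618.5  75.   64.4]
scene 65 80 [580.9  49.1  67.2] [618.7  75.   94.6]
```

View pics/side4.png

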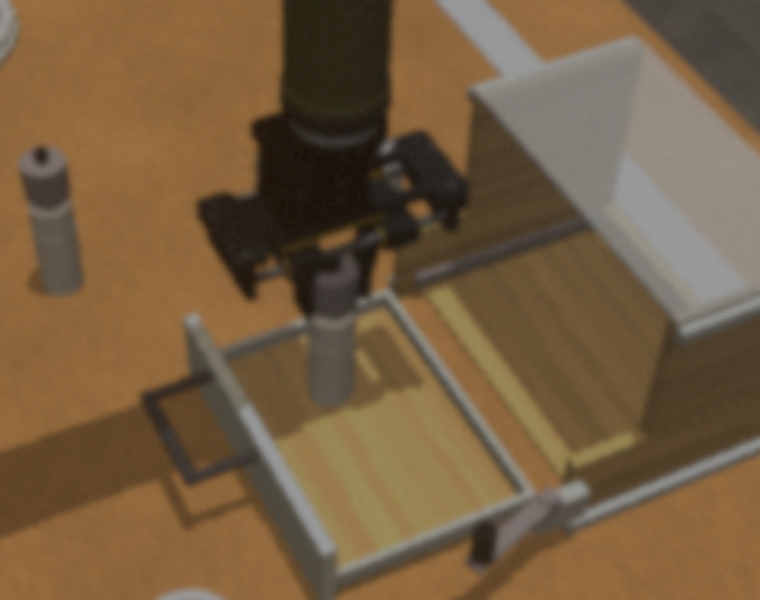

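The bottle hangs upright over the tray floor, a few mm up. I'll lower it onto the floor while watching the force.

{"op": "send_rows", "data": {
  "plan": [
    {"translation":[0,0,-0.0025],"rot":[0,0,0],"jaw":-1},
    {"translation":[0,0,-0.005],"rot":[0,0,0],"jaw":-1},
    {"translation":[0,0,-0.0075],"rot":[0,0,0],"jaw":-1},
    {"translation":[0,0,-0.0075],"rot":[0,0,0],"jaw":-1},
    {"translation":[0,0,-0.0075],"rot":[0,0,0],"jaw":-1},
    {"translation":[0,0,-0.0075],"rot":[0,0,0],"jaw":-1}
  ]
}}

```text
clock: 18.37
eef_pos: [599.6, 55.6, 88.2]
orientation: [0.0, 0.703, 0.711, 0.0]
force: [0.1, -0.0, -3.1]
opening: 39.3
grip_force: 30.0
```

```bash
python3 - <<'E'
from rig import *
s=read_state();print(s['eef_pos'],s['force'],s['opening'])
E
```

```text
[599.56009642  55.61708524  88.15333993] [ 0.14363462 -0.04200064 -3.14754643] 39.33438302580645
```

{"op": "send_rows", "data": {
  "plan": [
    {"translation":[0,0,-0.0025],"rot":[0,0,0],"jaw":-1},
    {"translation":[0,0,-0.0025],"rot":[0,0,0],"jaw":-1},
    {"translation":[0,0,-0.0025],"rot":[0,0,0],"jaw":-1}
  ]
}}

```text
clock: 18.62
eef_pos: [599.8, 55.6, 87.3]
orientation: [0.0, 0.703, 0.711, 0.0]
force: [0.6, -0.2, -2.4]
opening: 39.6
grip_force: 30.0
```

{"op": "send_rows", "data": {
  "plan": [
    {"translation":[0,0,-0.0025],"rot":[0,0,0],"jaw":-1},
    {"translation":[0,0,-0.0025],"rot":[0,0,0],"jaw":-1},
    {"translation":[0,0,-0.0025],"rot":[0,0,0],"jaw":-1}
  ]
}}

```text
clock: 18.87
eef_pos: [600.0, 55.6, 87.2]
orientation: [0.0, 0.703, 0.711, 0.001]
force: [-1.9, -0.1, 5.2]
opening: 39.4
grip_force: 30.0
```

{"op": "send_rows", "data": {
  "plan": [
    {"translation":[0,0,0],"rot":[0,0,0],"jaw":0.0},
    {"translation":[0,0,0],"rot":[0,0,0],"jaw":0.2},
    {"translation":[0,0,0],"rot":[0,0,0],"jaw":0.5},
    {"translation":[0,0,0],"rot":[0,0,0],"jaw":0.5},
    {"translation":[0,0,0],"rot":[0,0,0],"jaw":0.5},
    {"translation":[0,0,0],"rot":[0,0,0],"jaw":0.5},
    {"translation":[0,0,0.06],"rot":[0,0,0],"jaw":0.5},
    {"translation":[0,0,0.14],"rot":[0,0,0],"jaw":0.5},
    {"translation":[0,0,0.22],"rot":[0,0,0],"jaw":0.5},
    {"translation":[0,0,0.25],"rot":[0,0,0],"jaw":0.5}
  ]
}}

```text
clock: 19.7
eef_pos: [601.9, 55.7, 190.9]
orientation: [0.002, 0.703, 0.711, 0.003]
force: [0.4, -0.9, 0.7]
opening: 65.1
grip_force: 0.0
```

{"op": "send_rows", "data": {
  "plan": [
    {"translation":[-0.396,0.581,0],"rot":[0,0,0],"jaw":0.5},
    {"translation":[-0.396,0.581,0],"rot":[0,0,0],"jaw":0.5},
    {"translation":[-0.396,0.581,0],"rot":[0,0,0],"jaw":0.5},
    {"translation":[-0.396,0.581,0],"rot":[0,0,0],"jaw":0.5},
    {"translation":[-0.396,0.581,0],"rot":[0,0,0],"jaw":0.5},
    {"translation":[-0.396,0.581,0],"rot":[0,0,0],"jaw":0.5},
    {"translation":[-0.396,0.581,0],"rot":[0,0,0],"jaw":0.5},
    {"translation":[-0.396,0.581,0],"rot":[0,0,0],"jaw":0.5},
    {"translation":[-0.396,0.581,0],"rot":[0,0,0],"jaw":0.5},
    {"translation":[-0.396,0.581,0],"rot":[0,0,0],"jaw":0.5}
  ]
}}

```text
clock: 20.53
eef_pos: [441.6, 287.2, 185.8]
orientation: [0.0, 0.703, 0.711, -0.0]
force: [0.1, -1.0, 0.3]
opening: 65.2
grip_force: 0.0
```

{"op": "send_rows", "data": {
  "plan": [
    {"translation":[0,0,0],"rot":[0,0,0],"jaw":0.5},
    {"translation":[0,0,0],"rot":[0,0,0],"jaw":0.5},
    {"translation":[0,0,0],"rot":[0,0,0],"jaw":0.5}
  ]
}}

```text
clock: 20.78
eef_pos: [442.0, 286.8, 186.0]
orientation: [0.0, 0.704, 0.71, -0.0]
force: [0.2, -0.7, 0.0]
opening: 65.3
grip_force: 0.0
```

```bash
python3 - <<'E'
from h import *
print({k:np.round(v,2) for k,v in read_state().items() if k in('eef_pos','orientation','opening','joints')})
for n in('wrist','scene','side'):
    f,X=cloud(n)
    X=X.reshape(-1,3);x,y,z=X.T
    for x0,y0,dz in((442,288,0),(600,55,15)):
        b=X[(abs(x-x0)<40)&(abs(y-y0)<40)&(z>138+dz)&(z<152+dz)]
        if len(b):print(n,'bottle',len(b),(b.min(0)+b.max(0))/2,np.ptp(b,0))
E
```

```text
{'joints': array([-0.84,  0.06,  0.22,  1.76, -0.01,  1.32, -0.61]), 'eef_pos': array([441.99, 286.83, 186.04]), 'orientation': array([ 0.  ,  0.7 ,  0.71, -0.  ]), 'opening': np.float64(65.32)}
wrist bottle 2415 [440.95515554 289.58353065 144.9246906 ] [39.66644965 39.36522093 13.77664283]
scene bottle 203 [442.45024028 289.2047877  144.92463745] [38.84055784 38.29991998 13.36520816]
scene bottle 159 [599.86679057  54.11723691 159.9004097 ] [38.49741803 40.65590284 13.31361478]
side bottle 129 [441.91411155 287.0255824  144.03628848] [37.75881625 43.91099011 12.05668222]
side bottle 159 [600.69404758  51.46617286 159.77728096] [40.43586389 41.17376874 13.43300349]
```

{"op": "send_rows", "data": {
  "plan": [
    {"translation":[-0.001,0.005,-0.08],"rot":[0,0,0],"jaw":0.5},
    {"translation":[-0.001,0.005,-0.17],"rot":[0,0,0],"jaw":0.5},
    {"translation":[-0.001,0.005,-0.25],"rot":[0,0,0],"jaw":0.5},
    {"translation":[-0.001,0.005,-0.2875],"rot":[0,0,0],"jaw":0.5},
    {"translation":[-0.001,0.005,-0.2875],"rot":[0,0,0],"jaw":0.5},
    {"translation":[-0.001,0.005,-0.2875],"rot":[0,0,0],"jaw":0.3},
    {"translation":[-0.001,0.005,-0.2875],"rot":[0,0,0],"jaw":0.1},
    {"translation":[-0.001,0.005,-0.2875],"rot":[0,0,0],"jaw":0.0},
    {"translation":[-0.001,0.005,-0.2875],"rot":[0,0,0],"jaw":-0.05},
    {"translation":[-0.001,0.005,-0.2875],"rot":[0,0,0],"jaw":-0.3}
  ],
  "squeeze": 10
}}

```text
clock: 21.77
eef_pos: [441.5, 290.6, 72.4]
orientation: [0.0, 0.703, 0.711, 0.001]
force: [-0.8, 0.2, 0.8]
opening: 41.3
grip_force: 0.0
```

{"op": "send_rows", "data": {
  "plan": [
    {"translation":[0,0,0],"rot":[0,0,0],"jaw":-1},
    {"translation":[0,0,0],"rot":[0,0,0],"jaw":-1},
    {"translation":[0,0,0],"rot":[0,0,0],"jaw":-1},
    {"translation":[0,0,0],"rot":[0,0,0],"jaw":-1}
  ],
  "squeeze": 30
}}

```text
clock: 22.1
eef_pos: [441.5, 290.6, 72.2]
orientation: [0.0, 0.703, 0.711, 0.001]
force: [-0.3, 0.3, 5.6]
opening: 39.1
grip_force: 30.0
```

{"op": "send_rows", "data": {
  "plan": [
    {"translation":[0,0,0.03],"rot":[0,0,0],"jaw":-1},
    {"translation":[0,0,0.09],"rot":[0,0,0],"jaw":-1},
    {"translation":[0,0,0.16],"rot":[0,0,0],"jaw":-1},
    {"translation":[0,0,0.22],"rot":[0,0,0],"jaw":-1},
    {"translation":[0.01,-0.03,0.25],"rot":[0,0,0],"jaw":-1},
    {"translation":[0.02,-0.09,0.25],"rot":[0,0,0],"jaw":-1},
    {"translation":[0.03,-0.16,0.25],"rot":[0,0,0],"jaw":-1},
    {"translation":[0.04,-0.23,0.25],"rot":[0,0,0],"jaw":-1},
    {"translation":[0.05,-0.3,0.25],"rot":[0,0,0],"jaw":-1},
    {"translation":[0.06,-0.37,0.25],"rot":[0,0,0],"jaw":-1}
  ]
}}

```text
clock: 22.93
eef_pos: [464.1, 139.2, 170.3]
orientation: [-0.0, 0.703, 0.711, -0.001]
force: [0.2, 0.1, -2.0]
opening: 39.1
grip_force: 30.0
```

{"op": "send_rows", "data": {
  "plan": [
    {"translation":[0.01,-0.07,0],"rot":[0,0,0],"jaw":-1},
    {"translation":[0.02,-0.14,0],"rot":[0,0,0],"jaw":-1},
    {"translation":[0.03,-0.21,0],"rot":[0,0,0],"jaw":-1},
    {"translation":[0.036,-0.28,0],"rot":[0,0,0],"jaw":-1},
    {"translation":[0.036,-0.35,0],"rot":[0,0,0],"jaw":-1},
    {"translation":[0.036,-0.42,0],"rot":[0,0,0],"jaw":-1},
    {"translation":[0.05,-0.455,0],"rot":[0,0,0],"jaw":-1},
    {"translation":[0.1,-0.465,0],"rot":[0,0,0],"jaw":-1},
    {"translation":[0.17,-0.465,0],"rot":[0,0,0],"jaw":-1},
    {"translation":[0.23,-0.465,0],"rot":[0,0,0],"jaw":-1}
  ]
}}

```text
clock: 23.77
eef_pos: [556.9, -45.8, 170.7]
orientation: [-0.0, 0.704, 0.711, -0.0]
force: [0.3, -0.4, -1.7]
opening: 39.7
grip_force: 30.0
```

{"op": "send_rows", "data": {
  "plan": [
    {"translation":[0.06,0,0],"rot":[0,0,0],"jaw":-1},
    {"translation":[0.1,0,0],"rot":[0,0,0],"jaw":-1},
    {"translation":[0.106,0,-0.03],"rot":[0,0,0],"jaw":-1},
    {"translation":[0.106,0,-0.08],"rot":[0,0,0],"jaw":-1},
    {"translation":[0.106,0,-0.13],"rot":[0,0,0],"jaw":-1},
    {"translation":[0.106,0,-0.17],"rot":[0,0,0],"jaw":-1},
    {"translation":[0.106,0,-0.195],"rot":[0,0,0],"jaw":-1},
    {"translation":[0.106,0,-0.2025],"rot":[0,0,0],"jaw":-1},
    {"translation":[0.106,0,-0.2025],"rot":[0,0,0],"jaw":-1},
    {"translation":[0.106,0,-0.2025],"rot":[0,0,0],"jaw":-1}
  ]
}}

```text
clock: 24.6
eef_pos: [599.3, -44.3, 90.7]
orientation: [0.0, 0.703, 0.711, 0.0]
force: [-0.0, -0.3, -2.1]
opening: 39.6
grip_force: 30.0
```

```bash
python3 - <<'E'
from h import *
print({k:np.round(v,2) for k,v in read_state().items() if k in('eef_pos','orientation','opening','force','grip_force')})
for n in('side','scene'):
    f,X=cloud(n)
    if n=='scene': save('scene5',cv2.resize(f[140:280,210:400],(760,560)))
    X=X.reshape(-1,3);x,y,z=X.T
    for a,b in((22,40),(40,65),(65,95)):
        q=X[(abs(x-600)<40)&(abs(y+45)<40)&(z>a+2)&(z<b)]
        if len(q):print(n,a,len(q),q.min(0).round(1),q.max(0).round(1))
E
```

```text
{'eef_pos': array([599.31, -44.29,  90.67]), 'orientation': array([0.  , 0.7 , 0.71, 0.  ]), 'force': array([-0.03, -0.33, -2.08]), 'grip_force': np.float64(29.98), 'opening': np.float64(39.62)}
side 22 58 [580.7 -67.   24.3] [615.5 -46.4  39.3]
side 40 83 [579.9 -67.2  42.1] [615.6 -46.1  64.7]
side 65 116 [579.9 -68.5  67.6] [615.3 -39.8  94. ]
scene 22 38 [584.4 -47.7  24.3] [618.  -26.1  39.6]
scene 40 52 [585.3 -45.4  43.1] [618.9 -25.7  64.1]
scene 65 83 [584.4 -50.   67.1] [619.2 -24.6  94.7]
```

View pics/scene5.png

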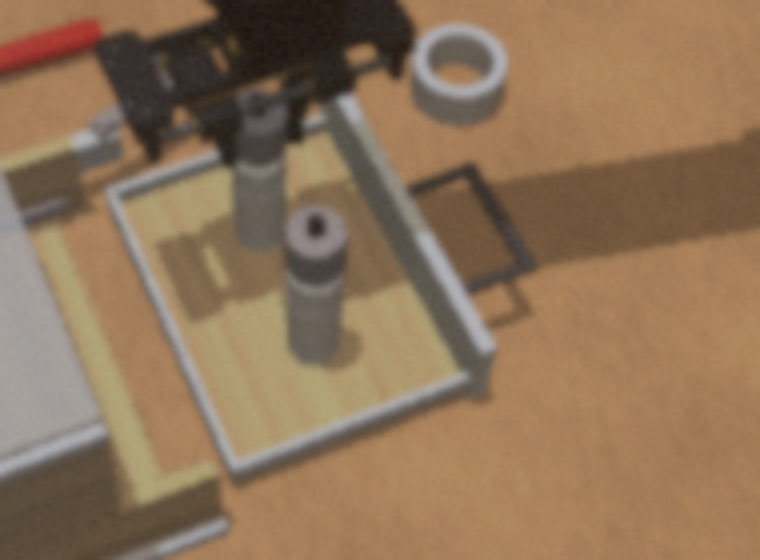

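The first bottle stands in the tray with its head at (315,225) in the crop. The second hangs upright behind it, near (260,170). Contact should come at z of about 87.2, which is 3.5 mm lower.

{"op": "send_rows", "data": {
  "plan": [
    {"translation":[0,0,-0.0025],"rot":[0,0,0],"jaw":-1},
    {"translation":[0,0,-0.005],"rot":[0,0,0],"jaw":-1},
    {"translation":[0,0,-0.0065],"rot":[0,0,0],"jaw":-1},
    {"translation":[0,0,-0.0065],"rot":[0,0,0],"jaw":-1},
    {"translation":[0,0,-0.0065],"rot":[0,0,0],"jaw":-1}
  ]
}}

```text
clock: 25.12
eef_pos: [599.1, -43.9, 87.5]
orientation: [0.0, 0.703, 0.711, 0.0]
force: [0.3, -0.8, -2.0]
opening: 39.4
grip_force: 30.0
```

{"op": "send_rows", "data": {
  "plan": [
    {"translation":[0,0,-0.0025],"rot":[0,0,0],"jaw":-1},
    {"translation":[0,0,-0.0025],"rot":[0,0,0],"jaw":-1},
    {"translation":[0,0,-0.0025],"rot":[0,0,0],"jaw":-1}
  ]
}}

```text
clock: 25.37
eef_pos: [599.4, -44.1, 87.2]
orientation: [0.0, 0.703, 0.711, 0.0]
force: [-1.3, 0.8, 4.6]
opening: 39.4
grip_force: 30.0
```

{"op": "send_rows", "data": {
  "plan": [
    {"translation":[0,0,0],"rot":[0,0,0],"jaw":0.0},
    {"translation":[0,0,0],"rot":[0,0,0],"jaw":0.2},
    {"translation":[0,0,0],"rot":[0,0,0],"jaw":0.5},
    {"translation":[0,0,0],"rot":[0,0,0],"jaw":0.5},
    {"translation":[0,0,0],"rot":[0,0,0],"jaw":0.5},
    {"translation":[0,0,0],"rot":[0,0,0],"jaw":0.5},
    {"translation":[0,0,0.06],"rot":[0,0,0],"jaw":0.5},
    {"translation":[0,0,0.14],"rot":[0,0,0],"jaw":0.5},
    {"translation":[0,0,0.22],"rot":[0,0,0],"jaw":0.5},
    {"translation":[0,0,0.25],"rot":[0,0,0],"jaw":0.5}
  ]
}}

```text
clock: 26.2
eef_pos: [601.4, -44.4, 191.2]
orientation: [0.002, 0.703, 0.711, 0.002]
force: [1.4, -0.7, -0.1]
opening: 65.1
grip_force: 0.0
```

{"op": "send_rows", "data": {
  "plan": [
    {"translation":[0,0,0],"rot":[0,0,0],"jaw":-0.08},
    {"translation":[-0.379,0.195,0],"rot":[0,0,0],"jaw":-0.08},
    {"translation":[-0.379,0.195,0],"rot":[0,0,0],"jaw":-0.08},
    {"translation":[-0.379,0.195,0],"rot":[0,0,0],"jaw":-0.08},
    {"translation":[-0.379,0.195,0],"rot":[0,0,0],"jaw":-0.08},
    {"translation":[-0.379,0.195,0],"rot":[0,0,0],"jaw":-0.08},
    {"translation":[-0.379,0.195,0],"rot":[0,0,0],"jaw":-0.08},
    {"translation":[-0.379,0.195,-0.1],"rot":[0,0,0],"jaw":-0.08},
    {"translation":[-0.379,0.195,-0.16],"rot":[0,0,0],"jaw":-0.08},
    {"translation":[-0.379,0.195,-0.16],"rot":[0,0,0],"jaw":-0.08}
  ]
}}

```text
clock: 27.03
eef_pos: [444.3, 32.4, 117.5]
orientation: [-0.002, 0.703, 0.711, -0.004]
force: [-2.4, -0.9, 0.4]
opening: 40.0
grip_force: 0.0
```

```bash
python3 - <<'E'
from h import *
print({k:np.round(v,2) for k,v in read_state().items() if k in('eef_pos','orientation','opening','force')})
for n in('scene','side','wrist'):
    f,X=cloud(n)
    X=X.reshape(-1,3);x,y,z=X.T
    for y0 in(-45,54):
        b=X[(abs(x-600)<40)&(abs(y-y0)<40)&(z>153)&(z<167)]
        if len(b):print(n,'bottle',len(b),(b.min(0)+b.max(0))/2)
    q=X[(x>430)&(x<470)&(y>-5)&(y<75)&(z>58)&(z<75)]
    if len(q):print(n,'bar',len(q),np.percentile(q[:,0],[2,50,98]).round(1))
E
```

```text
{'eef_pos': array([444.29,  32.37, 117.45]), 'orientation': array([-0.  ,  0.7 ,  0.71, -0.  ]), 'force': array([-2.42, -0.92,  0.39]), 'opening': np.float64(40.04)}
scene bottle 142 [599.22545921 -44.48723107 160.21503583]
scene bottle 161 [600.09732069  53.93773796 159.86370931]
scene bar 109 [443.  450.1 455.1]
side bottle 184 [599.2563792  -48.30790835 160.01254565]
side bottle 156 [600.482818    51.32547398 160.06577651]
side bar 138 [443.2 448.7 465.8]
wrist bar 1848 [441.7 447.8 456.8]
```

{"op": "send_rows", "data": {
  "plan": [
    {"translation":[0,0,-0.08],"rot":[0,0,0],"jaw":-0.08},
    {"translation":[0,0,-0.15],"rot":[0,0,0],"jaw":-0.08},
    {"translation":[0,0,-0.22],"rot":[0,0,0],"jaw":-0.08},
    {"translation":[0,0,-0.27],"rot":[0,0,0],"jaw":-0.08},
    {"translation":[0,0,-0.2875],"rot":[0,0,0],"jaw":-0.08},
    {"translation":[0,0,-0.2875],"rot":[0,0,0],"jaw":-0.08},
    {"translation":[0,0,-0.2875],"rot":[0,0,0],"jaw":-0.2},
    {"translation":[0,0,-0.2875],"rot":[0,0,0],"jaw":-0.35},
    {"translation":[0,0,-0.2875],"rot":[0,0,0],"jaw":-0.5},
    {"translation":[0,0,-0.2875],"rot":[0,0,0],"jaw":-0.58}
  ],
  "squeeze": 8
}}

```text
clock: 28.02
eef_pos: [448.7, 34.4, 8.8]
orientation: [0.001, 0.703, 0.711, 0.001]
force: [0.2, -0.0, -0.3]
opening: 23.2
grip_force: 0.0
```

{"op": "send_rows", "data": {
  "plan": [
    {"translation":[0,0,0],"rot":[0,0,0],"jaw":-0.63},
    {"translation":[0,0,0],"rot":[0,0,0],"jaw":-0.66},
    {"translation":[0,0,0],"rot":[0,0,0],"jaw":-0.69},
    {"translation":[0,0,0],"rot":[0,0,0],"jaw":-0.72},
    {"translation":[0,0,0],"rot":[0,0,0],"jaw":-0.75},
    {"translation":[0,0,0],"rot":[0,0,0],"jaw":-0.8},
    {"translation":[0,0,0],"rot":[0,0,0],"jaw":-0.9},
    {"translation":[0,0,0],"rot":[0,0,0],"jaw":-0.9}
  ]
}}

```text
clock: 28.68
eef_pos: [448.0, 34.1, 7.6]
orientation: [0.0, 0.703, 0.711, 0.0]
force: [2.2, 0.7, -1.0]
opening: 11.9
grip_force: 8.0
```

{"op": "send_rows", "data": {
  "plan": [
    {"translation":[0.0025,0,0],"rot":[0,0,0],"jaw":-1},
    {"translation":[0.0075,0,0],"rot":[0,0,0],"jaw":-1},
    {"translation":[0.015,0,0],"rot":[0,0,0],"jaw":-1},
    {"translation":[0.025,0,0],"rot":[0,0,0],"jaw":-1},
    {"translation":[0.0365,0,0],"rot":[0,0,0],"jaw":-1},
    {"translation":[0.049,0,0],"rot":[0,0,0],"jaw":-1},
    {"translation":[0.0625,0.0005,0],"rot":[0,0,0],"jaw":-1},
    {"translation":[0.0765,0.001,0],"rot":[0,0,0],"jaw":-1},
    {"translation":[0.0915,0.001,0],"rot":[0,0,0],"jaw":-1},
    {"translation":[0.1065,0.001,0],"rot":[0,0,0],"jaw":-1}
  ],
  "squeeze": 15
}}

```text
clock: 29.52
eef_pos: [490.9, 34.6, 7.6]
orientation: [0.0, 0.703, 0.711, 0.0]
force: [-2.0, 1.2, 5.3]
opening: 11.4
grip_force: 15.0
```

{"op": "send_rows", "data": {
  "plan": [
    {"translation":[0.015,0,0],"rot":[0,0,0],"jaw":-1},
    {"translation":[0.03,0,0],"rot":[0,0,0],"jaw":-1},
    {"translation":[0.045,0,0],"rot":[0,0,0],"jaw":-1},
    {"translation":[0.06,0.0005,0],"rot":[0,0,0],"jaw":-1},
    {"translation":[0.075,0.0005,0],"rot":[0,0,0],"jaw":-1},
    {"translation":[0.09,0.001,0],"rot":[0,0,0],"jaw":-1},
    {"translation":[0.105,0.001,0],"rot":[0,0,0],"jaw":-1},
    {"translation":[0.12,0.001,0],"rot":[0,0,0],"jaw":-1},
    {"translation":[0.135,0.0015,0],"rot":[0,0,0],"jaw":-1},
    {"translation":[0.15,0.0015,0],"rot":[0,0,0],"jaw":-1}
  ]
}}

```text
clock: 30.35
eef_pos: [551.0, 35.3, 7.6]
orientation: [0.0, 0.703, 0.711, 0.0]
force: [-3.0, 0.3, 6.0]
opening: 11.8
grip_force: 15.0
```

{"op": "send_rows", "data": {
  "plan": [
    {"translation":[0.015,0,0],"rot":[0,0,0],"jaw":-1},
    {"translation":[0.03,0,0],"rot":[0,0,0],"jaw":-1},
    {"translation":[0.045,0,0],"rot":[0,0,0],"jaw":-1},
    {"translation":[0.06,0.0005,0],"rot":[0,0,0],"jaw":-1},
    {"translation":[0.075,0.0005,0],"rot":[0,0,0],"jaw":-1},
    {"translation":[0.09,0.001,0],"rot":[0,0,0],"jaw":-1},
    {"translation":[0.104,0.001,0],"rot":[0,0,0],"jaw":-1},
    {"translation":[0.117,0.001,0],"rot":[0,0,0],"jaw":-1},
    {"translation":[0.129,0.0015,0],"rot":[0,0,0],"jaw":-1},
    {"translation":[0.14,0.0015,0],"rot":[0,0,0],"jaw":-1}
  ]
}}

```text
clock: 31.18
eef_pos: [607.2, 36.0, 7.6]
orientation: [0.0, 0.703, 0.711, 0.0]
force: [-2.3, 0.8, 5.6]
opening: 11.5
grip_force: 15.0
```

{"op": "send_rows", "data": {
  "plan": [
    {"translation":[0.01,0,0],"rot":[0,0,0],"jaw":-1},
    {"translation":[0.019,0,0],"rot":[0,0,0],"jaw":-1},
    {"translation":[0.027,0,0],"rot":[0,0,0],"jaw":-1},
    {"translation":[0.034,0,0],"rot":[0,0,0],"jaw":-1},
    {"translation":[0.04,0,0],"rot":[0,0,0],"jaw":-1},
    {"translation":[0.0455,0,0],"rot":[0,0,0],"jaw":-1},
    {"translation":[0.0505,0,0],"rot":[0,0,0],"jaw":-1},
    {"translation":[0.055,0,0],"rot":[0,0,0],"jaw":-1},
    {"translation":[0.059,0,0],"rot":[0,0,0],"jaw":-1},
    {"translation":[0.0625,0,0],"rot":[0,0,0],"jaw":-1}
  ]
}}

```text
clock: 32.02
eef_pos: [632.0, 36.3, 7.6]
orientation: [0.0, 0.703, 0.712, 0.0]
force: [-1.8, 1.2, 6.2]
opening: 11.4
grip_force: 15.0
```

```bash
cat >> h.py <<'E'
def traycheck():
    print({k:np.round(v,2) for k,v in read_state().items() if k in('clock','eef_pos','opening','force')})
    for n in('scene','side'):
        f,X=cloud(n);X=X.reshape(-1,3);x,y,z=X.T
        q=X[(x>600)&(x<730)&(y>85)&(y<135)&(z>70)&(z<79)]
        if len(q):print(n,'panel',len(q),np.percentile(q[:,0],[3,50,97]).round(1))
        b=X[(x>700)&(x<850)&(abs(y)<100)&(z>145)&(z<175)]
        for s in(b[b[:,1]<0],b[b[:,1]>0]):
            if len(s):print(' bottle',len(s),((s.min(0)+s.max(0))/2).round(1),np.ptp(s,0).round(1))
    return f
E
python3 -c "
from h import *
save('side6',traycheck())"
```

```text
{'clock': np.float64(32.02), 'eef_pos': array([632.01,  36.35,   7.63]), 'force': array([-1.8 ,  1.22,  6.21]), 'opening': np.float64(11.43)}
scene panel 79 [686.  691.7 697.8]
 bottle 23 [743.3 -29.6 155.7] [52.2 57.  13.8]
 bottle 313 [734.2  37.3 154.7] [68.3 73.8 16.6]
 bottle 243 [751.7 -32.9 159.2] [100.5  65.5  28.1]
 bottle 419 [752.9  36.6 159. ] [105.8  73.2  27. ]
```

View pics/side6.png

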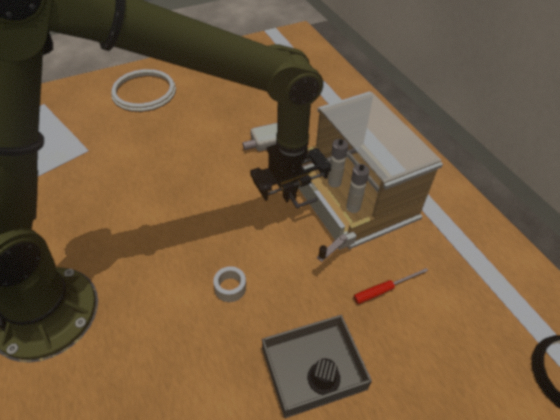

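Both bottles stand under the clear roof at (340,150) and (359,175), and the outlet is in the bin. About 5 mm of travel is left.

{"op": "send_rows", "data": {
  "plan": [
    {"translation":[0.0025,0,0],"rot":[0,0,0],"jaw":-1},
    {"translation":[0.005,0,0],"rot":[0,0,0],"jaw":-1},
    {"translation":[0.0075,0,0],"rot":[0,0,0],"jaw":-1},
    {"translation":[0.01,0,0],"rot":[0,0,0],"jaw":-1},
    {"translation":[0.01,0,0],"rot":[0,0,0],"jaw":-1}
  ]
}}

```text
clock: 32.53
eef_pos: [635.7, 36.3, 7.6]
orientation: [0.0, 0.703, 0.711, 0.0]
force: [-2.3, 2.7, 4.2]
opening: 11.4
grip_force: 15.0
```

{"op": "send_rows", "data": {
  "plan": [
    {"translation":[0.0025,0,0],"rot":[0,0,0],"jaw":-1},
    {"translation":[0.005,0,0],"rot":[0,0,0],"jaw":-1},
    {"translation":[0.005,0,0],"rot":[0,0,0],"jaw":-1}
  ]
}}

```text
clock: 32.78
eef_pos: [637.6, 36.4, 7.6]
orientation: [-0.0, 0.703, 0.711, 0.0]
force: [-1.0, 2.2, 4.9]
opening: 11.5
grip_force: 15.0
```

{"op": "send_rows", "data": {
  "plan": [
    {"translation":[0.0025,0,0],"rot":[0,0,0],"jaw":-1},
    {"translation":[0.005,0,0],"rot":[0,0,0],"jaw":-1},
    {"translation":[0.005,0,0],"rot":[0,0,0],"jaw":-1}
  ]
}}

```text
clock: 33.03
eef_pos: [637.7, 36.4, 7.6]
orientation: [-0.002, 0.703, 0.711, -0.001]
force: [-5.9, 2.2, 9.7]
opening: 11.4
grip_force: 15.0
```

{"op": "send_rows", "data": {
  "plan": [
    {"translation":[0.0025,0,0],"rot":[0,0,0],"jaw":-1},
    {"translation":[0.0025,0,0],"rot":[0,0,0],"jaw":-1},
    {"translation":[0,0,0],"rot":[0,0,0],"jaw":-0.7},
    {"translation":[0,0,0],"rot":[0,0,0],"jaw":-0.5},
    {"translation":[0,0,0],"rot":[0,0,0],"jaw":-0.3},
    {"translation":[0,0,0],"rot":[0,0,0],"jaw":-0.3},
    {"translation":[0,0,0.05],"rot":[0,0,0],"jaw":-0.3},
    {"translation":[0,0,0.15],"rot":[0,0,0],"jaw":-0.3},
    {"translation":[0,0,0.25],"rot":[0,0,0],"jaw":-0.3},
    {"translation":[0,0,0.3],"rot":[0,0,0],"jaw":-0.3}
  ]
}}

```text
clock: 33.87
eef_pos: [641.7, 35.0, 132.2]
orientation: [0.002, 0.703, 0.711, 0.002]
force: [1.4, 0.5, 1.3]
opening: 30.2
grip_force: 0.0
```

```bash
python3 - <<'E'
from h import *
traycheck()
for n in('scene','side'):
    f,X=cloud(n);X=X.reshape(-1,3);x,y,z=X.T
    k=X[(x>585)&(x<640)&(y>-205)&(y<-140)&(z>90)&(z<110)];print(n,'knob',len(k),(k.min(0)+k.max(0))/2,np.ptp(k,0))
    for x0 in range(615,720,10):
        b=X[(abs(x-x0)<5)&(y>-205)&(y<-120)&(z>61)&(z<80)]
        if len(b):print(x0,len(b),b.min(0).round(1),b.max(0).round(1))
E
```

```text
{'clock': np.float64(33.87), 'eef_pos': array([641.72,  34.97, 132.17]), 'force': array([1.38, 0.5 , 1.31]), 'opening': np.float64(30.22)}
scene panel 80 [692.  698.  703.6]
 bottle 1 [768.5 -44.5 149.7] [0. 0. 0.]
side panel 65 [692.2 697.7 704.2]
 bottle 214 [787.  -46.5 159.3] [38.2 40.9 28.4]
 bottle 180 [788.4  53.8 158.6] [38.1 42.1 26.7]Traceback (most recent call last):
  File "<stdin>", line 5, in <module>
    return umr_minimum(a, axis, None, out, keepdims, initial, where)
ValueError: zero-size array to reduction operation minimum which has no identity
```

{"op": "send_rows", "data": {
  "plan": [
    {"translation":[-0.1,-0.1,0],"rot":[0,0,0.04],"jaw":-0.3},
    {"translation":[-0.1,-0.2,0],"rot":[0,0,0.08],"jaw":-0.3},
    {"translation":[-0.1,-0.3,0],"rot":[0,0,0.12],"jaw":-0.3},
    {"translation":[-0.1,-0.4,0],"rot":[0,0,0.16],"jaw":-0.3},
    {"translation":[-0.1,-0.5,0],"rot":[0,0,0.2],"jaw":-0.3},
    {"translation":[-0.0725,-0.525,0],"rot":[0,0,0.24],"jaw":-0.3},
    {"translation":[-0.0725,-0.525,0],"rot":[0,0,0.28],"jaw":-0.3},
    {"translation":[-0.0725,-0.525,0],"rot":[0,0,0.32],"jaw":-0.3},
    {"translation":[-0.0725,-0.525,0],"rot":[0,0,0.36],"jaw":-0.3},
    {"translation":[-0.0725,-0.525,0],"rot":[0,0,0.4],"jaw":-0.3}
  ]
}}

```text
clock: 34.85
eef_pos: [608.9, -174.5, 125.0]
orientation: [-0.002, 0.166, 0.986, -0.0]
force: [0.4, 0.7, 0.2]
opening: 30.5
grip_force: 0.0
```

{"op": "send_rows", "data": {
  "plan": [
    {"translation":[0,0,0],"rot":[0,0,0.04],"jaw":-0.3},
    {"translation":[0,0,0],"rot":[0,0,0.08],"jaw":-0.3},
    {"translation":[0,0,0],"rot":[0,0,0.1],"jaw":-0.3},
    {"translation":[0,0,0],"rot":[0,0,0.1],"jaw":-0.3},
    {"translation":[0,0,0],"rot":[0,0,0.1],"jaw":-0.3},
    {"translation":[0,0,0],"rot":[0,0,0.1],"jaw":-0.3}
  ]
}}

```text
clock: 35.35
eef_pos: [609.6, -174.3, 126.3]
orientation: [-0.001, 0.014, 1.0, 0.0]
force: [0.5, 0.9, -0.4]
opening: 30.4
grip_force: 0.0
```

```bash
python3 - <<'E'
from h import *
print({k:np.round(v,2) for k,v in read_state().items() if k in('clock','eef_pos','opening','orientation','joints')})
for n in('wrist','side','scene'):
    f,X=cloud(n)
    if n=='wrist':save('w7',f)
    X=X.reshape(-1,3);x,y,z=X.T
    k=X[(x>585)&(x<640)&(y>-205)&(y<-140)&(z>92)&(z<110)]
    if len(k): print(n,'knob',len(k),(k.min(0)+k.max(0))/2,np.ptp(k,0))
    for x0 in range(615,720,10):
        b=X[(abs(x-x0)<5)&(y>-205)&(y<-120)&(z>63)&(z<75)]
        if len(b)>3:print(x0,len(b),b.min(0).round(1),b.max(0).round(1))
E
```

```text
{'clock': np.float64(35.35), 'joints': array([-0.09,  0.33,  0.4 ,  1.58, -0.14,  1.25,  1.88]), 'eef_pos': array([ 609.56, -174.33,  126.32]), 'orientation': array([-0.  ,  0.01,  1.  ,  0.  ]), 'opening': np.float64(30.44)}
wrist knob 691 [ 609.79450695 -173.81876439   98.84626105] [17.44588155 17.23179539 13.5668492 ]
615 19 [ 613.9 -164.2   64.6] [ 619.9 -161.9   69.6]
625 110 [ 620.1 -169.5   64.8] [ 630.  -158.5   70.9]
635 304 [ 630.  -174.5   64.7] [ 639.9 -154.9   70.7]
645 296 [ 640.  -171.2   65.3] [ 650.  -152.1   71.3]
655 161 [ 650.  -167.7   67.4] [ 656.4 -152.2   71.1]
685 43 [ 684.7 -154.8   67.8] [ 690.  -147.2   73.2]
695 17 [ 690.  -153.3   67.5] [ 693.2 -147.9   69.8]
side knob 58 [ 610.71727591 -176.60811021   98.79154668] [17.78577262 16.45670779 13.46170375]
615 6 [ 610.3 -183.8   66.8] [ 619.7 -180.2   73.1]
625 12 [ 620.5 -178.5   66.2] [ 629.9 -166.9   72. ]
635 28 [ 630.3 -176.3   63.6] [ 639.4 -157.7   71.2]
645 22 [ 640.1 -171.    64.5] [ 650.  -153.2   71.6]
scene knob 37 [ 610.40139607 -172.39321319  100.8945245 ] [17.03650058 17.5880198  15.77379898]
615 12 [ 611.6 -179.2   64.2] [ 619.3 -162.1   74.1]
625 16 [ 620.5 -176.1   68.2] [ 629.1 -158.4   73.9]
635 19 [ 630.4 -171.2   65.4] [ 639.7 -156.1   74.1]
645 15 [ 640.8 -169.1   66.7] [ 649.3 -151.6   73.1]
655 19 [ 650.2 -166.8   67.6] [ 659.8 -146.7   73.4]
665 17 [ 660.6 -163.4   66.4] [ 669.9 -144.8   74.5]
675 18 [ 670.3 -160.7   63.9] [ 679.4 -143.1   74.8]
685 16 [ 680.3 -155.    66.3] [ 689.  -138.    74.9]
695 5 [ 690.1 -151.    63.5] [ 698.3 -141.    71.7]
705 4 [ 700.6 -151.7   63. ] [ 709.9 -126.8   67.1]
715 9 [ 712.3 -130.1   63.4] [ 719.7 -126.    74.5]
```

View pics/w7.png

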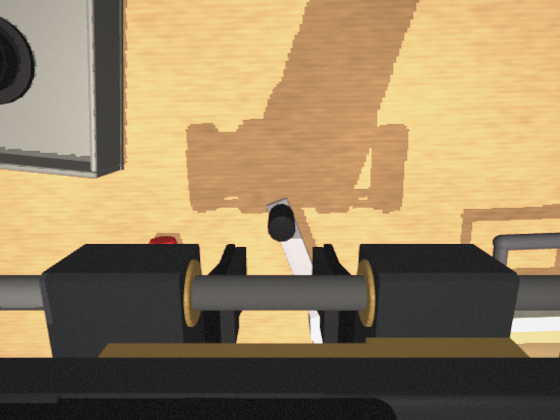

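The knob is at (610,−174) and the bar slope of about 0.28 rad puts the pivot near (682,−153). I'll grip the knob lightly and swing it along the arc.

{"op": "send_rows", "data": {
  "plan": [
    {"translation":[0,0,-0.08],"rot":[0,0,0],"jaw":-0.3},
    {"translation":[0,0,-0.15],"rot":[0,0,0],"jaw":-0.3},
    {"translation":[0,0,-0.205],"rot":[0,0,0],"jaw":-0.3},
    {"translation":[0,0,-0.205],"rot":[0,0,0],"jaw":-0.3},
    {"translation":[0,0,-0.205],"rot":[0,0,0],"jaw":-0.5},
    {"translation":[0,0,-0.205],"rot":[0,0,0],"jaw":-0.7},
    {"translation":[0,0,-0.205],"rot":[0,0,0],"jaw":-1},
    {"translation":[0,0,-0.205],"rot":[0,0,0],"jaw":-1},
    {"translation":[0,0,-0.205],"rot":[0,0,0],"jaw":-1},
    {"translation":[0,0,-0.205],"rot":[0,0,0],"jaw":-1}
  ],
  "squeeze": 10
}}

```text
clock: 36.33
eef_pos: [611.8, -174.6, 47.5]
orientation: [0.002, 0.013, 1.0, -0.0]
force: [0.8, 0.6, 5.8]
opening: 18.0
grip_force: 10.0
```

{"op": "send_rows", "data": {
  "plan": [
    {"translation":[-0.0055,0.024,0],"rot":[0,0,0],"jaw":-1},
    {"translation":[-0.0075,0.052,0],"rot":[0,0,0],"jaw":-1},
    {"translation":[-0.006,0.076,0],"rot":[0,0,0],"jaw":-1},
    {"translation":[-0.001,0.1,0],"rot":[0,0,0],"jaw":-1},
    {"translation":[0.0065,0.123,0],"rot":[0,0,0],"jaw":-1},
    {"translation":[0.017,0.145,0],"rot":[0,0,0],"jaw":-1},
    {"translation":[0.031,0.1655,0],"rot":[0,0,0],"jaw":-1},
    {"translation":[0.047,0.184,0],"rot":[0,0,0],"jaw":-1},
    {"translation":[0.065,0.2,0],"rot":[0,0,0],"jaw":-1},
    {"translation":[0.085,0.214,0],"rot":[0,0,0],"jaw":-1}
  ]
}}

```text
clock: 37.17
eef_pos: [642.9, -88.0, 45.7]
orientation: [-0.001, 0.013, 1.0, 0.0]
force: [-3.5, -1.7, 4.8]
opening: 17.4
grip_force: 10.0
```

{"op": "send_rows", "data": {
  "plan": [
    {"translation":[0.022,0.011,0],"rot":[0,0,0],"jaw":-1},
    {"translation":[0.045,0.019,0],"rot":[0,0,0],"jaw":-1},
    {"translation":[0.069,0.024,0],"rot":[0,0,0],"jaw":-1},
    {"translation":[0.085,0.0255,0],"rot":[0,0,0],"jaw":-1},
    {"translation":[0.093,0.0258,0],"rot":[0,0,0],"jaw":-1},
    {"translation":[0.0975,0.0258,0],"rot":[0,0,0],"jaw":-1},
    {"translation":[0.0975,0.0258,0],"rot":[0,0,0],"jaw":-1},
    {"translation":[0.0975,0.0258,0],"rot":[0,0,0],"jaw":-1}
  ]
}}

```text
clock: 37.83
eef_pos: [683.5, -73.9, 45.7]
orientation: [0.0, 0.011, 1.0, 0.002]
force: [0.1, 4.6, 2.5]
opening: 16.4
grip_force: 9.8
```

```bash
python3 - <<'E'
from h import *
print(np.round(read_state()['eef_pos'],1),read_state()['force'])
for n in('wrist','side','scene'):
    f,X=cloud(n);X=X.reshape(-1,3);x,y,z=X.T
    k=X[(x>640)&(x<710)&(y>-110)&(y<-40)&(z>76)&(z<110)]
    for a in(62,):
        for y0 in range(-150,-55,10):
            b=X[(abs(y-y0)<5)&(x>640)&(x<691)&(z>62)&(z<76)]
            if len(b)>3:print(n,y0,len(b),b.min(0).round(1),b.max(0).round(1))
E
```

```text
[683.5 -73.9  45.7] [0.08406404 4.55898819 2.49090343]
wrist -150 127 [ 672.4 -154.9   64.2] [ 675.1 -145.3   73.1]
wrist -140 192 [ 671.  -145.    63.5] [ 675.6 -135.1   71.3]
wrist -130 240 [ 670.  -135.    63.3] [ 675.8 -125.    70.6]
wrist -120 304 [ 669.  -125.    63.5] [ 676.2 -115.    71.3]
wrist -110 353 [ 667.7 -115.    63.7] [ 676.2 -105.    70.9]
wrist -100 542 [ 666.4 -105.    63.7] [683.3 -95.   70.9]
wrist -90 514 [665.3 -95.   63.5] [681.8 -85.   70.9]
wrist -80 222 [663.1 -85.   63.4] [678.3 -75.3  75.9]
wrist -70 199 [663.  -74.9  63.6] [671.8 -65.1  75.9]
wrist -60 28 [669.3 -64.8  67.2] [678.1 -63.7  70.5]
side -150 25 [ 672.7 -154.8   62.6] [ 688.1 -145.5   72.8]
side -140 25 [ 672.3 -145.    62.7] [ 688.7 -135.3   72.9]
side -130 26 [ 669.3 -135.    65. ] [ 687.5 -125.1   74.4]
side -120 25 [ 669.8 -124.9   65.7] [ 685.1 -115.3   72.7]
side -110 27 [ 668.8 -114.5   64.6] [ 684.6 -105.    71.1]
side -100 22 [ 667.4 -104.2   62.8] [683.1 -95.7  71.8]
side -90 22 [666.5 -94.9  65.1] [682.5 -85.9  70.7]
side -80 20 [664.3 -84.3  62.1] [678.3 -76.1  76. ]
side -70 6 [663.9 -73.9  66. ] [667.  -67.   72.2]
```

The bar is still about 0.12 rad short because the knob slipped to the pads' edge. I'll let go, come in behind the knob with closed fingers and push it to its stop.

{"op": "send_rows", "data": {
  "plan": [
    {"translation":[0,0,0],"rot":[0,0,0],"jaw":-0.2},
    {"translation":[0,0,0],"rot":[0,0,0],"jaw":-0.2},
    {"translation":[0,0,0],"rot":[0,0,0],"jaw":-0.2},
    {"translation":[0,0,0.08],"rot":[0,0,0],"jaw":-0.2},
    {"translation":[0,0,0.15],"rot":[0,0,0],"jaw":-0.2},
    {"translation":[-0.06,0,0.15],"rot":[0,0,0],"jaw":-1},
    {"translation":[-0.1,0,0.15],"rot":[0,0,0],"jaw":-1},
    {"translation":[-0.1,0,0.15],"rot":[0,0,0],"jaw":-1},
    {"translation":[-0.1,0,0.15],"rot":[0,0,0],"jaw":-1},
    {"translation":[-0.1,0,0.15],"rot":[0,0,0],"jaw":-1}
  ]
}}

```text
clock: 38.82
eef_pos: [643.3, -78.9, 105.1]
orientation: [-0.0, 0.013, 1.0, -0.0]
force: [-0.9, -0.5, -0.0]
opening: 9.2
grip_force: 0.0
```

{"op": "send_rows", "data": {
  "plan": [
    {"translation":[0,0,-0.08],"rot":[0,0,0],"jaw":-1},
    {"translation":[0,0,-0.15],"rot":[0,0,0],"jaw":-1},
    {"translation":[0,0,-0.15],"rot":[0,0,0],"jaw":-1},
    {"translation":[0.01,0,-0.15],"rot":[0,0,0],"jaw":-1},
    {"translation":[0.02,0,-0.15],"rot":[0,0,0],"jaw":-1},
    {"translation":[0.03,0,-0.15],"rot":[0,0,0],"jaw":-1},
    {"translation":[0.04,0,-0.15],"rot":[0,0,0],"jaw":-1},
    {"translation":[0.05,0,-0.15],"rot":[0,0,0],"jaw":-1},
    {"translation":[0.05,0,-0.15],"rot":[0,0,0],"jaw":-1}
  ]
}}

```text
clock: 39.57
eef_pos: [660.0, -78.0, 46.8]
orientation: [-0.004, 0.012, 1.0, 0.001]
force: [-12.5, 2.0, 9.5]
opening: 0.6
grip_force: 6.5
```

{"op": "send_rows", "data": {
  "plan": [
    {"translation":[0.005,0,0],"rot":[0,0,0],"jaw":-1},
    {"translation":[0.005,0,0],"rot":[0,0,0],"jaw":-1},
    {"translation":[0.005,0,0],"rot":[0,0,0],"jaw":-1}
  ]
}}

```text
clock: 39.82
eef_pos: [660.0, -77.9, 46.8]
orientation: [-0.005, 0.013, 1.0, 0.001]
force: [-16.6, 1.4, 11.9]
opening: 0.6
grip_force: 8.6
```

{"op": "send_rows", "data": {
  "plan": [
    {"translation":[-0.03,0,0],"rot":[0,0,0],"jaw":-1},
    {"translation":[-0.1,0,0],"rot":[0,0,0],"jaw":-1},
    {"translation":[-0.15,0,0.08],"rot":[0,0,0],"jaw":-1},
    {"translation":[-0.2,0,0.18],"rot":[0,0,0],"jaw":-1},
    {"translation":[-0.25,0,0.28],"rot":[0,0,0],"jaw":-1},
    {"translation":[-0.3,-0.05,0.35],"rot":[0,0,0],"jaw":-1},
    {"translation":[-0.3,-0.1,0.35],"rot":[0,0,0],"jaw":-1},
    {"translation":[-0.3,-0.1,0.35],"rot":[0,0,0],"jaw":-1},
    {"translation":[-0.3,-0.1,0.35],"rot":[0,0,0],"jaw":-1}
  ]
}}

```text
clock: 40.57
eef_pos: [546.2, -120.2, 187.7]
orientation: [0.002, 0.014, 1.0, -0.0]
force: [0.1, -0.0, -0.4]
opening: 0.3
grip_force: 0.0
```

```bash
python3 - <<'E'
from h import *
save('side8',traycheck())
for n in('side','scene'):
    f,X=cloud(n);X=X.reshape(-1,3);x,y,z=X.T
    k=X[(x>650)&(x<710)&(y>-110)&(y<-40)&(z>82)&(z<110)];print(n,'knob',len(k),(k.min(0)+k.max(0))/2,np.ptp(k,0)) if len(k) else 0
    L=[]
    for y0 in range(-150,-65,10):
        b=X[(abs(y-y0)<5)&(x>640)&(x<691)&(z>62)&(z<80)]
        if len(b)>3:L.append((y0,b[:,0].min()))
    print(np.round(L,1).tolist(),np.polyfit(*np.array(L).T,1) if len(L)>2 else 0)
E
```

```text
{'clock': np.float64(40.57), 'eef_pos': array([ 546.19, -120.21,  187.75]), 'force': array([ 0.07, -0.03, -0.44]), 'opening': np.float64(0.26)}
scene panel 83 [691.8 697.9 703.5]
 bottle 1 [768.6 -42.8 152. ] [0. 0. 0.]
 bottle 209 [787.4 -45.2 159.1] [36.8 40.7 27.5]
 bottle 184 [787.7  53.9 158.6] [35.9 41.1 26.6]
side knob 66 [680.08068654 -76.83694598  93.91934301] [18.09789878 17.84056705 23.06126903]
[[-150.0, 673.2], [-140.0, 673.2], [-130.0, 673.6], [-120.0, 673.6], [-110.0, 672.9], [-100.0, 673.0], [-90.0, 672.7], [-80.0, 672.2], [-70.0, 671.9]] [-1.80826398e-02  6.70937526e+02]
scene knob 51 [680.39055963 -72.27735635  95.70377834] [17.27631262 18.52650922 23.825038  ]
[[-150.0, 671.8], [-140.0, 673.1], [-130.0, 674.6], [-120.0, 673.7], [-110.0, 672.5], [-100.0, 684.4], [-70.0, 672.6]] [4.30524396e-02 6.79709485e+02]
```

View pics/side8.png

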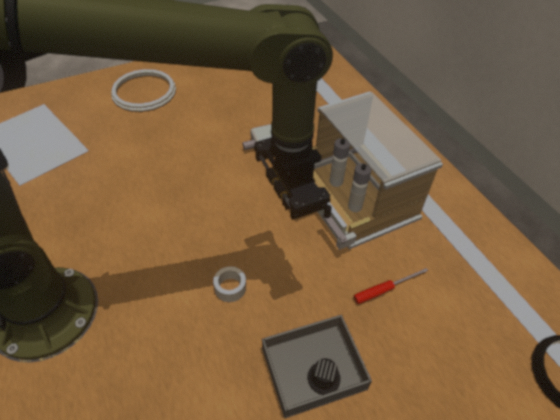

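The bar lies straight across the panel (slope −0.018 against the frame's −0.011) and it met a hard stop. The tray is home, both bottles are upright at (340,150) and (359,180), the outlet is in the bin at (323,375), and the tape and screwdriver haven't moved. The robot is touching nothing, so I'm handing in.

```bash
python3 -c "
from rig import job_done
print(job_done())"
```

```text
the job is handed in; nothing more can be done
None
```

I handed the job in at about 41 s: the outlet is in the bin, both bottles found on the bench stand upright in the closed tray, and the lock bar was swung fully across last.

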